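# Turn the sheet panel over in the welding frame and scan its label

### The job

Clear every red hold-down weight off the panel into the red tray. Then loosen the turnover frame's yellow lock knob fully, turn the panel right over with its crank until it lies level with the other face up, and lock the knob tight again. Finally hold the hand scanner steady for two seconds, upright and centred about 9 cm above the barcode label on that face, then stand it back on the middle of its black mat; leave everything else on the bench alone.

Things in the scene. Friction and masses are not known exactly. Their poses are not given: they have to be found in the camera images.
- frame: Blue steel turnover frame fixed to the bench: base bar 50 x 360 mm on two 160 x 50 mm feet 14 mm high, two posts 146 to 150 mm high. Origin on the bench under the middle of the rotation axis; its y axis runs along the rotation axis, which lies 120 mm above the bench. The post on the -y side (centre at y = -172 mm) carries the lock knob, the post on the +y side (centre y = 160 mm) the crank.
- panel (a joint): Angle of the sheet panel about the frame's y axis, rad: 0 = level as found, stop there; pi = turned right over and level, stop there. It grows as the crank rises from its near (-x) side, passes over the top and goes down on the far (+x) side. Panel 150 x 250 mm, 8 mm thick, its middle on the axis, balanced; friction of 0.35 N m holds it wherever it is left, whether the knob is locked or not (the lock's meaning is procedural: never crank with it tight).
- crank_grip (a point): Middle of the crank's red round handle, 16 mm diameter, 68 mm long (36 mm beyond this point towards the frame's +y end, 32 mm to the crank arm), parallel to the frame's y axis, 60 mm from the rotation axis; it moves on a half circle in the frame's x-z plane. Axes: those of the panel, so y lies along the handle. The handle is a sleeve that spins freely on its pin, so it can be gripped firmly without turning in the fingers as it goes round.
- lock (a joint): Angle of the yellow lock knob, rad: 0 = fully loose (stop), 1.4 = fully locked (stop). It grows turning clockwise seen from above; starts locked. Friction 0.05 N m.
- lock_grip (a point): On the knob's upright axis, at the height to grip, about 187 mm above the bench; the knob's bar grip is 42 mm long along this point's x axis, 14 mm thick along its y, and reaches from 24 mm below this point to 7 mm above it, standing on a 44 mm disc. The point turns with the knob.
- label_center (a point): Centre of the white barcode label, 40 x 55 mm, stuck to the panel's face that is underneath at the start; z points out of that face (up once the panel is turned over). Its place along the panel differs from start to start.
- tray: Red open tray fixed to the bench, 170 x 170 mm outside, walls 5 mm thick and 30 mm high, floor 5 mm thick. Origin at the centre of its underside, axes along its sides.
- mat: Black rubber mat fixed to the bench, 150 x 130 mm along x and y, 4 mm thick; origin at the centre of its underside. The scanner's place.
- scanner: Hand scanner, 250 g: yellow block 90 (x) x 60 (y) x 45 mm, its reading window on the underside; on top a black upright grip 44 (x) x 24 (y) mm from 45 to 92 mm high. Origin at the centre of the underside (the window), z up out of the grip; it reads straight along -z.
- weight1: Red hold-down weight, 140 g: square base 40 x 40 x 18 mm, upright black round grip 24 mm diameter from 18 to 48 mm high. Origin at the centre of the underside, z up. Two to four are present, standing on the panel.
- weight2: Red hold-down weight, 140 g: square base 40 x 40 x 18 mm, upright black round grip 24 mm diameter from 18 to 48 mm high. Origin at the centre of the underside, z up. Two to four are present, standing on the panel.
- weight3: Red hold-down weight, 140 g: square base 40 x 40 x 18 mm, upright black round grip 24 mm diameter from 18 to 48 mm high. Origin at the centre of the underside, z up. Two to four are present, standing on the panel.
- weight4: Red hold-down weight, 140 g: square base 40 x 40 x 18 mm, upright black round grip 24 mm diameter from 18 to 48 mm high. Origin at the centre of the underside, z up. Two to four are present, standing on the panel.
- mug: White mug, 80 mm diameter, 90 mm high; origin under its centre. Not to be moved.
- spraycan: Spray can, 60 mm diameter, 170 mm high; origin under its centre. Not to be moved.
- wrench: Steel wrench 180 mm long, lying flat along its x; origin under its middle. Not to be moved.
- flapdisc: Brown flap disc, 90 mm diameter, 12 mm thick, lying flat; origin under its centre. Not to be moved.
- tapemeasure: Yellow tape measure, 64 mm diameter, 30 mm high; origin under its centre. Not to be moved.
- fillerrod: Copper filler rod, 12 mm thick, 180 mm long along its x, lying flat; origin at the underside of its middle. Not to be moved.
Not all that is in view belongs to the job. What is shaped like the scanner but blue or brown is not meant.

How it is judged:
On the way, in this order (a step that is already met when the one before it is completed fails the run):
1. every weight lies released in the tray while the panel is still in its first position (x of weight1 in the frame of tray between -0.085 and 0.085 m and y of weight1 in the frame of tray between -0.085 and 0.085 m and height (world z) of each of weight1, weight2, weight3, weight4 below 0.045 m and linear speed of each of weight1, weight2, weight3, weight4 below 0.05 m/s and contact force between each of weight1, weight2, weight3, weight4 and the fingers below 0.3 N and x of weight2 in the frame of tray between -0.085 and 0.085 m and y of weight2 in the frame of tray between -0.085 and 0.085 m and x of weight3 in the frame of tray between -0.085 and 0.085 m and y of weight3 in the frame of tray between -0.085 and 0.085 m and x of weight4 in the frame of tray between -0.085 and 0.085 m and y of weight4 in the frame of tray between -0.085 and 0.085 m and value of joint panel below 0.3 rad), for 0.2 s.
2. the panel is turned over and level with the lock knob loose (value of joint panel above 3.02 rad and value of joint lock below 0.25 rad), for 0.2 s.
3. the lock knob is tight with the panel turned over (value of joint panel above 3.02 rad and value of joint lock above 1.2 rad), for 0.2 s.
4. the scanner is held steady over the label, 5 to 13 cm away, within 2 cm of its centre line each way, upright within 0.2 rad, for 1.5 s (all of step 3 and x of scanner in the frame of label_center between -0.02 and 0.02 m and y of scanner in the frame of label_center between -0.02 and 0.02 m and z of scanner in the frame of label_center between 0.05 and 0.13 m and angle between the z axis of scanner and the z axis of label_center, either way round below 0.2 rad and angle between scanner's own z axis and vertical below 0.5 rad and linear speed of scanner below 0.03 m/s), for 1.5 s.
At the end, for the whole second after the job is handed in: all weights present lie released in the tray; the panel is turned over to within 0.12 rad of level (angle above 3.02 rad); the lock knob is beyond 1.2 rad; the scanner stands upright and at rest on its mat, its centre within 45 mm of the mat's centre (all of step 3 and x of weight1 in the frame of tray between -0.085 and 0.085 m and y of weight1 in the frame of tray between -0.085 and 0.085 m and height (world z) of each of weight1, weight2, weight3, weight4 below 0.045 m and linear speed of each of weight1, weight2, weight3, weight4 below 0.05 m/s and contact force between each of weight1, weight2, weight3, weight4 and the fingers below 0.3 N and x of weight2 in the frame of tray between -0.085 and 0.085 m and y of weight2 in the frame of tray between -0.085 and 0.085 m and x of weight3 in the frame of tray between -0.085 and 0.085 m and y of weight3 in the frame of tray between -0.085 and 0.085 m and x of weight4 in the frame of tray between -0.085 and 0.085 m and y of weight4 in the frame of tray between -0.085 and 0.085 m and horizontal distance between scanner and mat below 0.045 m and height (world z) of scanner below 0.012 m and angle between scanner's own z axis and vertical below 0.12 rad and linear speed of scanner below 0.03 m/s); the robot touches nothing.
It fails at once if the panel is cranked round while the lock knob is tight (value of joint lock above 0.9 rad and value of joint panel between 0.5 and 2.6 rad).
It fails at once if another thing on the bench is moved more than 4 cm (distance of any of mug, spraycan, wrench, flapdisc, tapemeasure, fillerrod from where it was at the start of the episode above 0.04 m).
Of weight1, weight2, weight3, weight4 only 2 to 4 are there at a start; the rules pass over those that are not, and their reading is None.
At some moment in a run one of scanner may be knocked a few centimetres aside while the robot is not near it.
Once in a run the grip may slacken for a moment while it holds something.
It also fails if it takes over 210 s, if anything falls off the work surface, if the arm or the gripper's body presses on something with over 40 N, if the wrist force passes 120 N, or if a joint passes its speed limit or range.

### The arm

A 6-joint arm with a two-finger parallel gripper is mounted at the origin on the work surface. World frame = base frame: x ahead of the robot, y to its left, z up, the work surface at z = 0. Lengths are in m, angles in rad, forces in N, time in s.
With the tool pointing down it reaches from about 0.15 to 0.775 m from the base axis. Payload 6.1 kg.
Tool frame: the origin (TCP) lies midway between the tips of the shut fingers; the grasp point (between the pads) lies 19 mm behind it; z points along the fingers, y is the line along which they close (so a half turn about z gives the same grasp; the last joint's range is limited). The gripper opens to 85 mm and grips with 20 to 120 N. Pads are 22 mm wide; open, the fingers measure 114 mm over their backs; the gripper's body (76 mm by 85 mm) begins 54 mm behind the grasp point. The pads swing forward as they close: fully open they stand 13 mm farther back than shut.
Start: joints at [1.152, 0.126, -0.04, 1.405, 0, 1.571], TCP at [0.213, 0.48, 0.231] pointing down, gripper open.
Joint ranges: [-2.72, 2.72], [-0.95, 1.95], [-1.27, 1.35], [-1.78, 2.02], [-1.46, 1.47], [-3.14, 3.14]. Speed limits (rad/s): [2.39, 2.39, 3.01, 3.14, 3.14, 3.14].

### API

Orientations are given as [roll, pitch, yaw] about the fixed x, y, z axes, in that order (R = Rz(yaw) Ry(pitch) Rx(roll)).
In Python, from cell import bot gives the robot as it stands. The module is installed in compiled form; this text tells all that it offers.
- The arm moves only by the tool jog_arm, never from a script. Its argument "motion" is a list of rows, each a list of 3 entries, a list of its own where there are three numbers: the shift along the tool's x, y, z scaled (see below), then the turn, a rotation vector about the tool's x, y, z scaled (see below), then the closure, from -1 (fully open) to 1 (shut). In form: [[[dx, dy, dz], [wx, wy, wz], grip], ...]. A call has 1 to 12 rows; each row is the pose to reach, as a shift and turn from the pose commanded when the call began, along the tool's axes at that moment, turning the shorter way round; what a row does not reach only later rows make up. The controller multiplies each number of a shift by 20 cm and each number of a turn by pi rad. A row lasts 1/10 s, in which the tool goes at most 50 mm and 8.59 degrees, less where a joint would pass 70% of its speed; a pose out of reach is approached as far as the arm can. A call with a number of a shift or a turn outside -1 to 1 is refused whole. A call with a gripper value outside its range is refused whole. The fingers move at their own pace and stop on an object; "force" is the grip in N (left out, the last holds). Time passes only in rows, so rows that repeat a pose let the fingers close. It gives the time, the measured TCP pose, the force, the opening and the grip force at its end, in the units of the state.
- bot.observe(): the state, without advancing time (a new reading comes with each control period).
- bot.grab_frame(name): name is "scene" or "top" or "wrist"; returns (picture, depth): 384x512x3 uint8, blue, green, red; 384x512 float32, m along the optical axis (not along the pixel's ray), 0 where there is no reading.
- bot.camera_params(name): a dict with "camera_matrix" (3x3 intrinsics, pixels), "k1" (the pictures are not rectified: a ray, as slopes to the right and down, at radius r is drawn at 1 + k1 r^2 times it, then the intrinsics apply), "rvec" (rotation vector, rad) and "tvec" (3), from world to camera coordinates, as OpenCV has them; the wrist camera has in their place "tool_from_camera" (4x4, takes a point from camera to tool coordinates, whose origin is the TCP and whose axes are the flange's). Camera axes: x right, y down, z forward; pixel columns grow to the right and rows downward; lengths in m; the calibration is good to about 2 mm. A picture is of the moment at which its call begins: read the wrist's pose just before it. camera_params takes no time and is no camera call.
- bot.sign_off(): hands the job in; it is judged then, once.
The state is a dict: "clock": time; "joint_positions": joint angles; "joint_velocities": joint speeds; "tau": joint torques, N m; "position": TCP position; "orientation": TCP orientation; "ft_force": force on the tool from outside, world axes, zero at the start; "ft_torque": the same for the moment, N m; "width": finger opening in m; "finger_force": force on a finger pad.
Only numpy, scipy, OpenCV 4.12 (cv2) and the standard library are available. Lean on these libraries where they do the work, as an engineer would, in place of code of your own. Each camera call takes 0.05 s, during which the arm holds its last target. There are 200 camera calls.

## Working session

There is one attempt and no reset: what is moved stays moved. The work goes in short steps, Python scripts to look and compute and a tool call to move; the robot and the scene stay as the last step left them, time stands still between calls to the robot, and variables do not carry over. Pictures are saved under pics/ and viewed, at most 14 in all, crops included, and the job is handed in when it is done.

Besides the shell and the picture viewer there is one more tool, called after ">>>" by a JSON object that holds its "op" and its "data". jog_arm: Moves the arm, as the interface text tells. Shifts and turns lie within -1 to 1; 1 stands for 20 cm of shift or pi rad of turn. Its arguments: {"type":"object","properties":{"motion":{"type":"array"},"force":{"type":"number"}},"required":["motion"]}

```bash
mkdir -p pics; cat > h.py <<'E'
import numpy as np, cv2
from scipy.spatial.transform import Rotation as R
from cell import bot
def grab(n):
    s=bot.observe(); im,d=bot.grab_frame(n); p=bot.camera_params(n)
    if n=='wrist':
        T=np.eye(4); T[:3,:3]=R.from_euler('xyz',s['orientation']).as_matrix(); T[:3,3]=s['position']
        C=T@np.array(p['tool_from_camera'])
    else:
        C=np.eye(4); Rm=cv2.Rodrigues(np.array(p['rvec'],float))[0]; C[:3,:3]=Rm.T; C[:3,3]=-Rm.T@np.array(p['tvec'],float).ravel()
    return im,d,(np.array(p['camera_matrix']),p['k1'],C)
def rays(uv,cam):
    K,k1,C=cam; uv=np.asarray(uv,float).reshape(-1,1,2)
    xy=cv2.undistortPoints(uv,K,np.array([k1,0,0,0.])).reshape(-1,2)
    return np.c_[xy,np.ones(len(xy))]@C[:3,:3].T, C[:3,3]
def onplane(uv,cam,z):
    r,o=rays(uv,cam); return o+r*((z-o[2])/r[:,2])[:,None]
def cloud(d,cam):
    h,w=d.shape; u,v=np.meshgrid(np.arange(w),np.arange(h))
    r,o=rays(np.c_[u.ravel(),v.ravel()],cam); P=o+r*d.reshape(-1,1); P[d.ravel()==0]=np.nan
    return P.reshape(h,w,3)
def jog(pos,yaw=None,rpy=None):
    "scaled tool-frame shift & turn to reach world pos"
    s=bot.observe(); Q=R.from_euler('xyz',s['orientation'])
    t=Q.inv().apply(np.array(pos)-s['position'])/0.2
    print('shift',t.round(3))
    if rpy is not None: print('turn',((Q.inv()*R.from_euler('xyz',rpy)).as_rotvec()/np.pi).round(3))
E
python3 - <<'E'
from h import *
print(bot.observe())
for n in ('scene','top','wrist'):
    im,d,c=grab(n); cv2.imwrite(f'pics/{n}0.png',im); np.savez(f'{n}0.npz',im=im,d=d,K=c[0],k1=c[1],C=c[2]); print(n,c[2].round(3).tolist(),c[0][0,0],c[1])
a=cv2.imread('pics/top0.png')
cv2.imwrite('pics/top0.png',cv2.resize(a,(800,600)))
a=cv2.imread('pics/scene0.png')
cv2.imwrite('pics/scene0.png',cv2.resize(a,(800,600)))
E
```

```text
{'clock': 0.0, 'joint_positions': array([ 1.15197867e+00,  1.26387655e-01, -4.05960481e-02,  1.40538399e+00,
       -2.51466932e-05,  1.57081372e+00]), 'joint_velocities': array([-0.00023211, -0.00013707,  0.00181181, -0.00050863, -0.00102509,
       -0.00229303]), 'tau': array([ 3.48088679e-04, -4.35914004e+01,  3.52924275e+01,  1.74356141e-02,
        1.38080245e-04, -3.13058464e-06]), 'position': array([0.2133534 , 0.47926046, 0.23052992]), 'orientation': array([-3.14002129e+00,  2.51739998e-05,  2.72275764e+00]), 'ft_force': array([-0.88759626,  1.17335276, -0.16262323]), 'ft_torque': array([-0.02369384,  0.00176258,  0.02004911]), 'finger_force': 0.0, 'width': 0.08539893069929393}
scene [[0.835, 0.356, -0.419, 0.961], [0.55, -0.526, 0.649, -0.674], [0.01, -0.772, -0.635, 0.835], [0.0, 0.0, 0.0, 1.0]] 422.98077942325165 -0.04211012000217238
top [[0.027, -0.989, 0.144, 0.356], [-1.0, -0.025, 0.014, 0.06], [-0.01, -0.145, -0.989, 1.023], [0.0, 0.0, 0.0, 1.0]] 356.27776948714006 0.024701794495405757
wrist [[0.407, 0.874, 0.267, 0.144], [0.914, -0.388, -0.12, 0.508], [-0.002, 0.293, -0.956, 0.374], [0.0, 0.0, 0.0, 1.0]] 265.1699653628792 -0.0018488077731527589
```

View pics/top0.png

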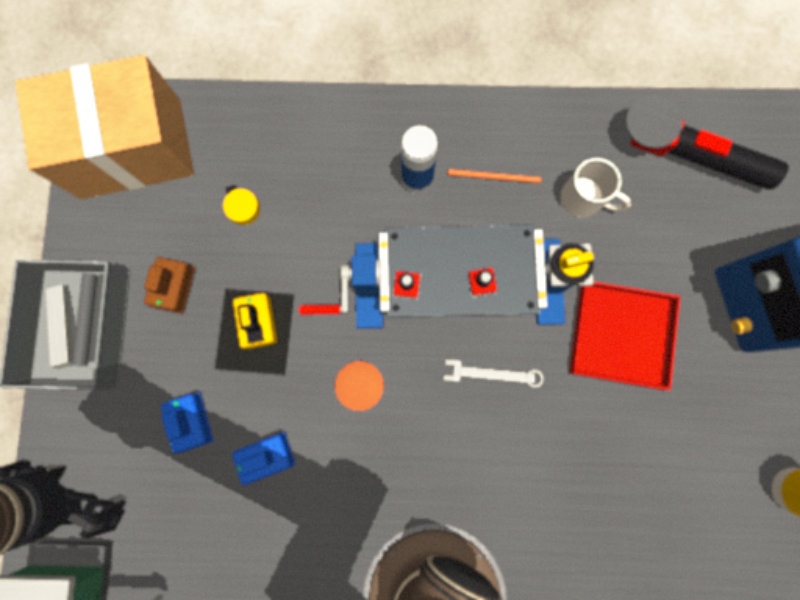

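View pics/scene0.png

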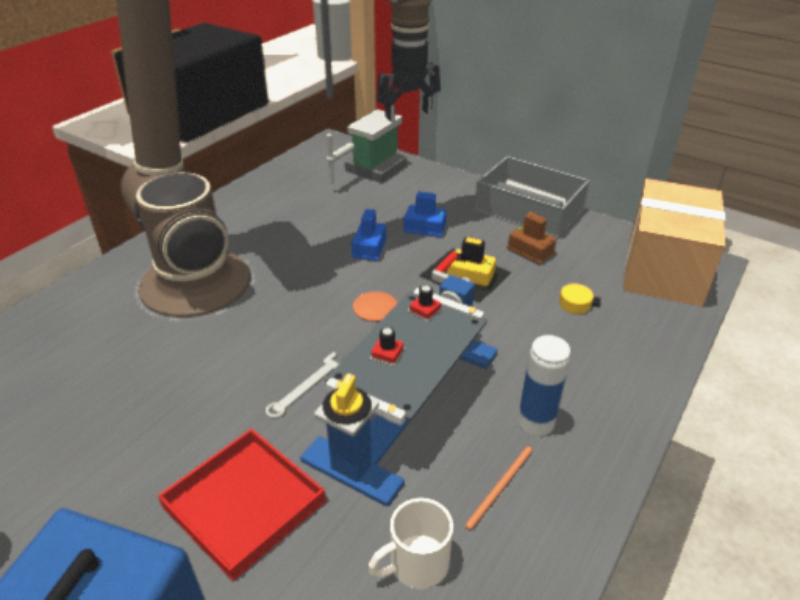

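The top view shows two weights at (406,283) and (483,279). The red crank handle is at (320,309), the yellow knob at (573,262) and the red tray at (626,335). For the scanner there are four candidates: yellow on the mat (253,320), blue (186,420), blue (263,456) and brown (168,284). I choose the yellow one.

```bash
cat >> h.py <<'E'
def blobs(im,d,cam,lo,hi,amin=25):
    hsv=cv2.cvtColor(im,cv2.COLOR_BGR2HSV)
    m=cv2.inRange(hsv,np.array(lo),np.array(hi))
    if lo[0]==0 and hi[0]<=8: m|=cv2.inRange(hsv,np.array([172,lo[1],lo[2]]),np.array([179,255,255]))
    P=cloud(d,cam); n,L,st,ce=cv2.connectedComponentsWithStats(m)
    out=[]
    for i in range(1,n):
        if st[i,4]<amin: continue
        k=L==i; p=P[k]; p=p[~np.isnan(p[:,0])]
        if len(p)==0: continue
        out.append((ce[i].round(1),int(st[i,4]),p,k))
    return out
def rect(p):
    (c,s,a)=cv2.minAreaRect((p[:,:2]*1000).astype(np.float32)); return np.round(c,1).tolist(),np.round(s,1).tolist(),round(a,1)
def show(n,im,d,cam,lo,hi,amin=25):
    for ce,a,p,k in blobs(im,d,cam,lo,hi,amin):
        print(n,ce.tolist(),a,'med',np.median(p,0).round(3).tolist(),'z5-95',np.percentile(p[:,2],[5,95]).round(3).tolist(),'rect',*rect(p))
RED=((0,150,70),(8,255,255)); YEL=((20,140,80),(35,255,255)); BLU=((100,120,40),(125,255,255)); BLK=((0,0,0),(179,255,45))
def load(n):
    z=np.load(n); return z['im'],z['d'],(z['K'],float(z['k1']),z['C'])
E
python3 - <<'E'
from h import *
im,d,c=load('top0.npz')
for n,r in (('red',RED),('yel',YEL),('blu',BLU)): show(n,im,d,c,*r)
# mat region black, posts
hsv=cv2.cvtColor(im,cv2.COLOR_BGR2HSV)
for (u,v) in ((225,300),(420,250),(450,300),(470,260),(573,283)): print(u,v,hsv[int(v/1.5625),int(u/1.5625)],cloud(d,c)[int(v/1.5625),int(u/1.5625)].round(3))
show('mat',im,d,c,(0,0,0),(179,90,40),400)
P=cloud(d,c); k=(np.abs(P[...,2]-.124)<.006)&(hsv[...,1]<90); 
n,L,st,ce=cv2.connectedComponentsWithStats(k.astype(np.uint8))
for i in range(1,n):
    if st[i,4]>500: print('panel',ce[i],st[i,4],rect(P[L==i]),np.median(P[L==i],0))
im,d,c=load('scene0.npz')
for n,r in (('Sred',RED),('Syel',YEL)): show(n,im,d,c,*r)
E
```

```text
red [456.0, 91.5] 284 med [0.804, -0.481, 0.067] z5-95 [0.057, 0.07] rect [804.7, -484.0] [65.2, 32.6] 71.4
red [421.0, 94.1] 115 med [0.808, -0.407, 0.025] z5-95 [0.011, 0.057] rect [816.3, -392.2] [70.2, 22.0] 78.7
red [307.9, 180.6] 171 med [0.523, -0.057, 0.142] z5-95 [0.137, 0.169] rect [529.2, -62.6] [38.0, 38.6] 9.7
red [259.8, 182.5] 165 med [0.515, 0.059, 0.142] z5-95 [0.138, 0.161] rect [521.5, 60.0] [39.1, 37.2] 85.8
red [400.2, 214.3] 3915 med [0.461, -0.341, 0.006] z5-95 [0.002, 0.03] rect [460.8, -333.6] [172.4, 170.7] 81.6
red [204.3, 197.5] 158 med [0.48, 0.201, 0.126] z5-95 [0.122, 0.13] rect [481.1, 213.6] [92.6, 21.2] 83.6
yel [154.1, 131.7] 425 med [0.682, 0.37, 0.029] z5-95 [0.009, 0.032] rect [687.0, 377.9] [77.7, 61.2] 64.6
yel [367.8, 167.5] 308 med [0.555, -0.201, 0.165] z5-95 [0.156, 0.195] rect [585.2, -228.6] [46.7, 120.4] 45.6
yel [162.5, 204.2] 712 med [0.469, 0.323, 0.048] z5-95 [0.003, 0.096] rect [472.5, 338.1] [101.6, 75.8] 12.3
yel [474.1, 207.9] 57 med [0.477, -0.51, 0.069] z5-95 [0.055, 0.073] rect [478.3, -513.1] [18.2, 17.8] 19.3
yel [506.5, 314
[... 2140 characters left out ...]
] rect [517.2, 57.7] [39.5, 54.7] 85.8
Sred [247.4, 224.7] 165 med [0.538, -0.074, 0.14] z5-95 [0.134, 0.145] rect [530.2, -64.8] [40.0, 39.7] 12.2
Sred [154.7, 320.9] 5490 med [0.461, -0.336, 0.006] z5-95 [0.003, 0.03] rect [462.1, -334.8] [170.6, 172.7] 82.1
Syel [302.6, 153.9] 31 med [0.466, 0.329, 0.095] z5-95 [0.047, 0.098] rect [433.4, 396.7] [28.4, 171.4] 26.6
Syel [303.7, 172.4] 358 med [0.488, 0.309, 0.044] z5-95 [0.019, 0.051] rect [461.3, 362.3] [89.3, 136.5] 12.5
Syel [368.4, 190.7] 327 med [0.687, 0.36, 0.027] z5-95 [0.006, 0.031] rect [678.4, 389.7] [62.9, 103.3] 20.4
Syel [221.5, 254.6] 359 med [0.564, -0.208, 0.168] z5-95 [0.156, 0.194] rect [533.8, -178.2] [45.6, 112.0] 47.5
```

```bash
python3 - <<'E'
from h import *
jog((.527,-.02,.32),rpy=(np.pi,0,1.62))
E
```

```text
shift [-2.448 -1.644 -0.445]
turn [-0.     0.     0.351]
```

>>> {"op": "jog_arm", "data": {"motion": [[[-0.8, -0.55, -0.445], [0, 0, 0.351], -1], [[-0.8, -0.55, -0.445], [0, 0, 0.351], -1], [[-0.8, -0.55, -0.445], [0, 0, 0.351], -1], [[-0.8, -0.55, -0.445], [0, 0, 0.351], -1], [[-0.8, -0.55, -0.445], [0, 0, 0.351], -1], [[-0.8, -0.55, -0.445], [0, 0, 0.351], -1], [[-0.8, -0.55, -0.445], [0, 0, 0.351], -1], [[-0.8, -0.55, -0.445], [0, 0, 0.351], -1]]}}

```text
clock: 0.95
position: [0.3151, 0.3137, 0.3202]
orientation: [-3.141, 0.0, 1.615]
ft_force: [0.2, -0.4, -0.5]
width: 0.0855
finger_force: 0.0
```

```bash
python3 - <<'E'
from h import *
print(bot.observe()['position'],bot.observe()['orientation'])
jog((.527,-.02,.32),rpy=(np.pi,0,1.62))
E
```

```text
[0.3150891  0.31371173 0.32020961] [-3.14145675e+00  8.94807360e-05  1.61502271e+00]
shift [-1.714e+00  9.850e-01  1.000e-03]
turn [-0.     0.    -0.002]
```

>>> {"op": "jog_arm", "data": {"motion": [[[-0.86, 0.5, 0], [0, 0, 0], -1], [[-0.86, 0.5, 0], [0, 0, 0], -1], [[-0.86, 0.5, 0], [0, 0, 0], -1], [[-0.86, 0.5, 0], [0, 0, 0], -1]]}}

```text
clock: 1.35
position: [0.4238, 0.1456, 0.3202]
orientation: [3.142, -0.0, 1.621]
ft_force: [0.6, 0.4, -0.6]
width: 0.0851
finger_force: 0.0
```

>>> {"op": "jog_arm", "data": {"motion": [[[-0.86, 0.49, 0], [0, 0, 0], -1], [[-0.86, 0.49, 0], [0, 0, 0], -1], [[-0.86, 0.49, 0], [0, 0, 0], -1], [[-0.86, 0.49, 0], [0, 0, 0], -1], [[-0.86, 0.49, 0], [0, 0, 0], -1], [[-0.86, 0.49, 0], [0, 0, 0], -1]]}}

```text
clock: 1.95
position: [0.5298, -0.0208, 0.3194]
orientation: [-3.14, -0.0, 1.618]
ft_force: [-0.2, 0.1, 0.3]
width: 0.0854
finger_force: 0.0
```

```bash
python3 - <<'E'
from h import *
im,d,c=grab('wrist'); cv2.imwrite('pics/w1.png',im); np.savez('w1.npz',im=im,d=d,K=c[0],k1=c[1],C=c[2])
show('red',im,d,c,*RED,150); show('yel',im,d,c,*YEL,150)
hsv=cv2.cvtColor(im,cv2.COLOR_BGR2HSV);P=cloud(d,c)
k=(P[...,2]>.16)&(P[...,2]<.18)&(hsv[...,2]<110)
n,L,st,ce=cv2.connectedComponentsWithStats(k.astype(np.uint8))
for i in range(1,n):
    if st[i,4]>60: print('grip',ce[i],st[i,4],rect(P[L==i]),np.median(P[L==i],0).round(3))
E
```

```text
red [252.9, 99.8] 812 med [0.521, 0.059, 0.142] z5-95 [0.141, 0.169] rect [520.5, 60.2] [39.7, 38.8] 84.7
red [254.4, 195.9] 577 med [0.527, -0.053, 0.142] z5-95 [0.136, 0.145] rect [528.1, -62.5] [38.7, 38.2] 10.3
red [208.4, 292.9] 4319 med [0.441, -0.315, 0.006] z5-95 [0.004, 0.03] rect [450.7, -207.7] [169.4, 399.1] 2.4
yel [270.7, 302.2] 772 med [0.555, -0.19, 0.165] z5-95 [0.157, 0.194] rect [552.8, -120.1] [44.6, 218.2] 3.3
grip [252.044  99.592] 250 ([520.3, 59.2], [22.5, 22.2], 13.5) [0.52  0.059 0.172]
grip [254.50555556 205.91111111] 180 ([528.5, -62.8], [20.3, 22.8], 3.6) [ 0.528 -0.056  0.172]
```

View pics/w1.png

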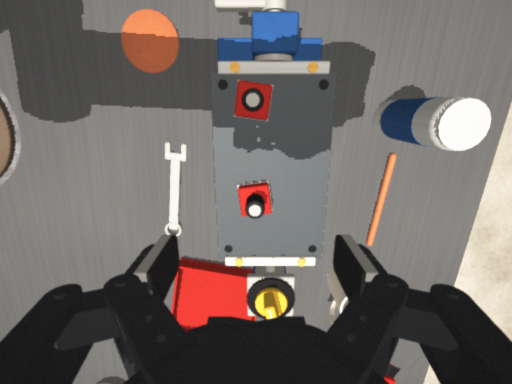

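>>> {"op": "jog_arm", "data": {"motion": [[[-0.21, -0.02, 0], [0, 0, 0], -1], [[-0.21, -0.02, 0.1], [0, 0, 0], -1], [[-0.21, -0.02, 0.3], [0, 0, 0], -1], [[-0.21, -0.02, 0.5], [0, 0, 0], -1], [[-0.21, -0.02, 0.7], [0, 0, 0], -1], [[-0.21, -0.02, 0.85], [0, 0, 0], -1], [[-0.21, -0.02, 0.85], [0, 0, 0], -1], [[-0.21, -0.02, 0.85], [0, 0, 0], 1], [[-0.21, -0.02, 0.85], [0, 0, 0], 1], [[-0.21, -0.02, 0.85], [0, 0, 0], 1], [[-0.21, -0.02, 0.85], [0, 0, 0], 1], [[-0.21, -0.02, 0.85], [0, 0, 0], 1]], "force": 60}}

```text
clock: 3.2
position: [0.5286, -0.0619, 0.1518]
orientation: [3.139, 0.0, 1.62]
ft_force: [-0.1, 0.7, 7.1]
width: 0.0222
finger_force: 58.4
```

>>> {"op": "jog_arm", "data": {"motion": [[[0, 0, -0.2], [0, 0, 0], 1], [[0, 0, -0.4], [0, 0, 0], 1], [[0, 0, -0.6], [0, 0, 0], 1], [[-0.1, 0, -0.6], [0, 0, 0], 1], [[-0.3, -0.05, -0.6], [0, 0, 0], 1], [[-0.5, -0.15, -0.6], [0, 0, 0], 1], [[-0.7, -0.3, -0.6], [0, 0, 0], 1], [[-0.9, -0.4, -0.6], [0, 0, 0], 1], [[-1, -0.5, -0.6], [0, 0, 0], 1], [[-1, -0.5, -0.6], [0, 0, 0], 1]]}}

```text
clock: 4.2
position: [0.4356, -0.269, 0.2703]
orientation: [-3.141, 0.0, 1.615]
ft_force: [0.3, -0.5, -1.3]
width: 0.0222
finger_force: 59.3
```

```bash
python3 - <<'E'
from h import *
s=bot.observe();print(s['position'],s['ft_force'],s['width'])
jog((.44,-.355,.034),rpy=(np.pi,0,1.62))
E
```

```text
[ 0.43555177 -0.26902701  0.27030148] [ 0.33158287 -0.53879464 -1.319973  ] 0.022157945552423734
shift [-0.43   0.004  1.182]
turn [-0.     0.    -0.002]
```

>>> {"op": "jog_arm", "data": {"motion": [[[-0.2, 0, 0.1], [0, 0, 0], 1], [[-0.4, 0, 0.3], [0, 0, 0], 1], [[-0.43, 0, 0.55], [0, 0, 0], 1], [[-0.43, 0, 0.75], [0, 0, 0], 1], [[-0.43, 0, 0.75], [0, 0, 0], 1]]}}

```text
clock: 4.7
position: [0.4385, -0.3494, 0.1132]
orientation: [-3.132, -0.009, 1.62]
ft_force: [-1.3, 0.6, -0.8]
width: 0.0219
finger_force: 59.3
```

>>> {"op": "jog_arm", "data": {"motion": [[[0, 0, 0.2], [0, 0, 0], 1], [[0, 0, 0.33], [0, 0, 0], 1], [[0, 0, 0.41], [0, 0, 0], 1], [[0, 0, 0.425], [0, 0, 0], 1], [[0, 0, 0.425], [0, 0, 0], 1], [[0, 0, 0.425], [0, 0, 0], 0.2], [[0, 0, 0.425], [0, 0, 0], 0.0], [[0, 0, 0.425], [0, 0, 0], 0.0], [[0, 0, 0.425], [0, 0, 0], 0.0]]}}

```text
clock: 5.6
position: [0.4422, -0.3527, 0.036]
orientation: [3.141, 0.001, 1.62]
ft_force: [-0.3, 1.4, 0.7]
width: 0.0426
finger_force: 0.0
```

>>> {"op": "jog_arm", "data": {"motion": [[[0, 0, -0.15], [0, 0, 0], 0], [[0, 0, -0.4], [0, 0, 0], 0], [[0, 0, -0.65], [0, 0, 0], -1], [[0, 0, -0.9], [0, 0, 0], -1], [[0.1, 0, -1], [0, 0, 0], -1], [[0.35, 0, -1], [0, 0, 0], -1], [[0.6, 0.1, -1], [0, 0, 0], -1], [[0.8, 0.15, -1], [0, 0, 0], -1], [[1, 0.24, -1], [0, 0, 0], -1]]}}

```text
clock: 6.5
position: [0.4796, -0.1486, 0.236]
orientation: [3.141, 0.0, 1.62]
ft_force: [1.6, -0.7, 0.3]
width: 0.0851
finger_force: 0.0
```

>>> {"op": "jog_arm", "data": {"motion": [[[0.24, 0.06, 0], [0, 0, 0], -1], [[0.48, 0.12, 0], [0, 0, 0], -1], [[0.7, 0.18, 0], [0, 0, 0], -1], [[0.9, 0.24, 0], [0, 0, 0], -1], [[1, 0.25, 0], [0, 0, 0], -1], [[1, 0.25, 0], [0, 0, 0], -1], [[1, 0.25, 0], [0, 0, 0], -1]]}}

```text
clock: 7.2
position: [0.52, 0.052, 0.2354]
orientation: [-3.141, 0.0, 1.621]
ft_force: [-0.0, 0.1, 0.5]
width: 0.0854
finger_force: 0.0
```

```bash
python3 - <<'E'
from h import *
s=bot.observe();print(s['position'],s['ft_force'],s['width'])
jog((.5205,.060,.150),rpy=(np.pi,0,1.62))
E
```

```text
[0.51998247 0.05196432 0.23535081] [-0.04485438  0.11245175  0.5306913 ] 0.0853722832134684
shift [0.04  0.005 0.427]
turn [-0.  0.  0.]
```

>>> {"op": "jog_arm", "data": {"motion": [[[0.04, 0, 0.15], [0, 0, 0], -1], [[0.04, 0, 0.3], [0, 0, 0], -1], [[0.04, 0, 0.4], [0, 0, 0], -1], [[0.04, 0, 0.42], [0, 0, 0], -1], [[0.04, 0, 0.42], [0, 0, 0], 1], [[0.04, 0, 0.42], [0, 0, 0], 1], [[0.04, 0, 0.42], [0, 0, 0], 1], [[0.04, 0, 0.42], [0, 0, 0], 1], [[0.04, 0, 0.42], [0, 0, 0], 1]]}}

```text
clock: 8.1
position: [0.5204, 0.0598, 0.1525]
orientation: [3.139, 0.0, 1.62]
ft_force: [-0.7, -0.6, 3.4]
width: 0.022
finger_force: 58.5
```

>>> {"op": "jog_arm", "data": {"motion": [[[0, 0, -0.2], [0, 0, 0], 1], [[0, 0, -0.4], [0, 0, 0], 1], [[0, 0, -0.6], [0, 0, 0], 1], [[-0.1, 0, -0.6], [0, 0, 0], 1], [[-0.3, -0.05, -0.6], [0, 0, 0], 1], [[-0.5, -0.1, -0.6], [0, 0, 0], 1], [[-0.7, -0.15, -0.6], [0, 0, 0], 1], [[-0.9, -0.2, -0.6], [0, 0, 0], 1], [[-1, -0.2, -0.6], [0, 0, 0], 1]]}}

```text
clock: 9.0
position: [0.4884, -0.1443, 0.2714]
orientation: [-3.141, 0.001, 1.618]
ft_force: [0.0, -0.3, -2.0]
width: 0.0217
finger_force: 59.4
```

```bash
python3 - <<'E'
from h import *
s=bot.observe();print(s['position'],s['ft_force'],s['width'])
jog((.475,-.288,.037),rpy=(np.pi,0,1.62))
E
```

```text
[ 0.48839397 -0.14433529  0.27144534] [ 0.00534605 -0.31851251 -1.96102548] 0.021654019041546877
shift [-0.714 -0.1    1.173]
turn [-0.     0.    -0.001]
```

>>> {"op": "jog_arm", "data": {"motion": [[[-0.2, 0, 0], [0, 0, 0], 1], [[-0.45, -0.1, 0], [0, 0, 0], 1], [[-0.65, -0.1, 0.1], [0, 0, 0], 1], [[-0.71, -0.1, 0.3], [0, 0, 0], 1], [[-0.71, -0.1, 0.5], [0, 0, 0], 1], [[-0.71, -0.1, 0.7], [0, 0, 0], 1], [[-0.71, -0.1, 0.85], [0, 0, 0], 1], [[-0.71, -0.1, 0.85], [0, 0, 0], 1]]}}

```text
clock: 9.8
position: [0.4738, -0.283, 0.0967]
orientation: [-3.134, -0.005, 1.62]
ft_force: [-0.7, -0.6, -1.0]
width: 0.0217
finger_force: 59.4
```

>>> {"op": "jog_arm", "data": {"motion": [[[0, 0, 0.15], [0, 0, 0], 1], [[0, 0, 0.25], [0, 0, 0], 1], [[0, 0, 0.31], [0, 0, 0], 1], [[0, 0, 0.32], [0, 0, 0], 1], [[0, 0, 0.32], [0, 0, 0], 1], [[0, 0, 0.32], [0, 0, 0], 0.2], [[0, 0, 0.32], [0, 0, 0], 0.0], [[0, 0, 0.32], [0, 0, 0], 0.0], [[0, 0, 0.32], [0, 0, 0], 0.0]]}}

```text
clock: 10.7
position: [0.4769, -0.2849, 0.0379]
orientation: [3.141, 0.0, 1.62]
ft_force: [-0.3, -1.0, -0.9]
width: 0.0428
finger_force: 0.0
```

>>> {"op": "jog_arm", "data": {"motion": [[[0, 0, -0.1], [0, 0, 0], 0], [[0, 0, -0.3], [0, 0, 0], 0], [[0, 0, -0.55], [0, 0, 0], -1], [[0, 0, -0.8], [0, 0, 0], -1], [[0.0, 0, -1], [0, 0, 0], -1], [[0, 0.15, -1], [0, 0, 0], -1], [[0, 0.3, -1], [0, 0, 0], -1], [[0, 0.4, -1], [0, 0, 0], -1], [[0, 0.4, -1], [0, 0, 0], -1]]}}

```text
clock: 11.6
position: [0.5584, -0.2804, 0.2364]
orientation: [-3.141, -0.0, 1.622]
ft_force: [-0.5, 0.4, -0.2]
width: 0.0856
finger_force: 0.0
```

```bash
python3 - <<'E'
from h import *
s=bot.observe();print(s['position'],s['clock'])
im,d,c=grab('wrist'); cv2.imwrite('pics/w2.png',im); np.savez('w2.npz',im=im,d=d,K=c[0],k1=c[1],C=c[2])
P=cloud(d,c)
for ce,a,p,k in blobs(im,d,c,*YEL,60):
    print(ce,a,np.median(p,0).round(3),rect(p))
    t=p[p[:,2]>.185]
    if len(t)>20: print('bar top',len(t),rect(t),np.percentile(t[:,2],[5,50,95]))
im,d,c=grab('top')
show('red',im,d,c,*RED,100)
for ce,a,p,k in blobs(im,d,c,*YEL,60):
    t=p[p[:,2]>.185]
    if len(t)>10: print('bar top',len(t),rect(t),np.percentile(t[:,2],[5,50,95]))
E
```

```text
[ 0.55840514 -0.28044407  0.23638917] 11.6
[261.   99.6] 2704 [ 0.557 -0.203  0.165] ([557.0, -202.1], [44.4, 45.4], 55.9)
bar top 1226 ([556.6, -202.6], [14.0, 42.0], 16.1) [0.19202164 0.19402532 0.19528989]
red [455.9, 91.4] 281 med [0.804, -0.481, 0.067] z5-95 [0.057, 0.07] rect [805.1, -484.3] [64.8, 32.3] 72.2
red [420.9, 94.1] 118 med [0.809, -0.406, 0.024] z5-95 [0.01, 0.058] rect [816.6, -391.8] [69.6, 19.4] 76.2
red [400.2, 214.4] 3736 med [0.461, -0.339, 0.006] z5-95 [0.002, 0.03] rect [461.5, -333.9] [172.4, 171.4] 81.5
red [204.2, 197.5] 157 med [0.479, 0.201, 0.126] z5-95 [0.121, 0.129] rect [481.2, 213.9] [92.4, 21.4] 83.7
bar top 102 ([558.5, -201.0], [14.0, 41.2], 16.1) [0.18842119 0.19382578 0.19656151]
```

View pics/w2.png

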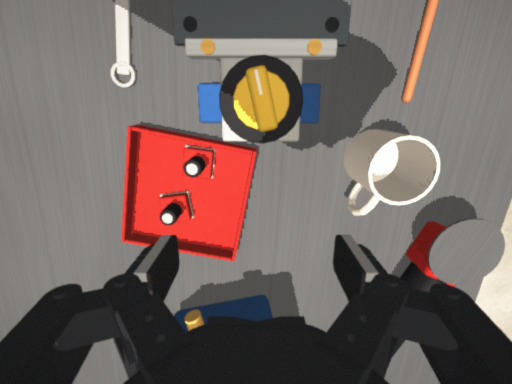

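>>> {"op": "jog_arm", "data": {"motion": [[[0.2, 0, 0], [0, 0, 0.48], -1], [[0.39, 0.01, 0], [0, 0, 0.48], -1], [[0.39, 0.01, 0], [0, 0, 0.48], -1], [[0.39, 0.01, 0], [0, 0, 0.48], -1], [[0.39, 0.01, 0], [0, 0, 0.48], -1], [[0.39, 0.01, 0], [0, 0, 0.48], -1], [[0.39, 0.01, 0], [0, 0, 0.48], -1], [[0.39, 0.01, 0], [0, 0, 0.48], -1], [[0.39, 0.01, 0], [0, 0, 0.48], -1], [[0.39, 0.01, 0], [0, 0, 0.48], -1], [[0.39, 0.01, 0], [0, 0, 0.48], -1], [[0.39, 0.01, 0], [0, 0, 0.48], -1]]}}

```text
clock: 12.9
position: [0.5539, -0.203, 0.2377]
orientation: [3.141, -0.0, 0.115]
ft_force: [-0.1, 1.2, 0.4]
width: 0.0854
finger_force: 0.0
```

>>> {"op": "jog_arm", "data": {"motion": [[[0, 0, 0], [0, 0, 0.447], -0.3], [[0, 0, 0], [0, 0, 0.447], -0.3], [[0, 0, 0], [0, 0, 0.447], -0.3], [[0, 0, 0], [0, 0, 0.447], -0.3], [[0, 0, 0], [0, 0, 0.447], -0.3], [[0, 0, 0], [0, 0, 0.447], -0.3], [[0, 0, 0], [0, 0, 0.447], -0.3], [[0, 0, 0], [0, 0, 0.447], -0.3], [[0, 0, 0], [0, 0, 0.447], -0.3], [[0, 0, 0], [0, 0, 0.447], -0.3], [[0, 0, 0], [0, 0, 0.447], -0.3]]}}

```text
clock: 14.0
position: [0.4565, -0.3219, 0.2377]
orientation: [-2.937, 0.043, -0.717]
ft_force: [-0.2, -1.0, 0.4]
width: 0.0557
finger_force: 0.0
```

```bash
python3 - <<'E'
from h import *
s=bot.observe();print(s['position'],s['orientation'],s['width'],s['joint_positions'].round(2))
jog((.557,-.2025,.171),rpy=(np.pi,0,-1.29))
E
```

```text
[ 0.45648617 -0.32194938  0.23769858] [-2.93734548  0.04290695 -0.71749528] 0.05569743057327115 [-0.72  0.22  0.07  1.47  0.2   3.14]
shift [ 0.    -0.697  0.485]
turn [-0.059  0.032  0.18 ]
```

```bash
python3 - <<'E'
from h import *
jog((.557,-.2025,.2377),rpy=(np.pi,0,0.3))
E
```

```text
shift [-0.014 -0.764  0.159]
turn [-0.066 -0.021 -0.324]
```

>>> {"op": "jog_arm", "data": {"motion": [[[0, 0, 0], [0, 0, -0.1], -0.3], [[0, 0, 0], [0, 0, -0.1], -0.3], [[0, 0, 0], [0, 0, -0.1], -0.3], [[0, 0, 0], [0, 0, -0.1], -0.3]]}}

```text
clock: 14.4
position: [0.4572, -0.3213, 0.2378]
orientation: [-2.934, -0.021, -0.413]
ft_force: [0.4, 0.2, 1.0]
width: 0.0556
finger_force: 0.0
```

```bash
python3 - <<'E'
from h import *
s=bot.observe();print(s['position'],s['orientation'],s['width'],s['joint_positions'].round(2))
jog((.557,-.2025,.2377),rpy=(np.pi,0,0.3))
E
```

```text
[ 0.45720413 -0.32133232  0.23777585] [-2.93443651 -0.02105118 -0.41266746] 0.055570304310358226 [-0.72  0.22  0.07  1.47  0.2   2.83]
shift [ 0.219 -0.727  0.158]
turn [-0.061 -0.03  -0.225]
```

Commanded follows measured, so I go back over the knob and turn the other way.

>>> {"op": "jog_arm", "data": {"motion": [[[0.22, -0.73, 0.158], [-0.061, -0.03, -0.225], -0.3], [[0.22, -0.73, 0.158], [-0.061, -0.03, -0.225], -0.3], [[0.22, -0.73, 0.158], [-0.061, -0.03, -0.225], -0.3], [[0.22, -0.73, 0.158], [-0.061, -0.03, -0.225], -0.3], [[0.22, -0.73, 0.158], [-0.061, -0.03, -0.225], -0.3], [[0.22, -0.73, 0.158], [-0.061, -0.03, -0.225], -0.3], [[0.22, -0.73, 0.158], [-0.061, -0.03, -0.225], -0.3]]}}

```text
clock: 15.1
position: [0.5574, -0.2017, 0.2377]
orientation: [3.142, 0.0, 0.297]
ft_force: [0.3, -1.0, 0.1]
width: 0.0553
finger_force: 0.0
```

```bash
python3 - <<'E'
from h import *
s=bot.observe();print(s['position'],s['orientation'],s['width'],s['joint_positions'].round(2))
jog((.557,-.2025,.2377),rpy=(np.pi,0,1.852))
E
```

```text
[ 0.55743167 -0.2016828   0.23772467] [3.14156631e+00 2.41363068e-04 2.97170550e-01] 0.05532725102898755 [-0.35  0.26  0.13  1.45 -0.    2.5 ]
shift [-0.003  0.003  0.   ]
turn [-0.     0.    -0.495]
```

>>> {"op": "jog_arm", "data": {"motion": [[[0, 0, 0], [0, 0, -0.495], -0.3], [[0, 0, 0], [0, 0, -0.495], -0.3], [[0, 0, 0], [0, 0, -0.495], -0.3], [[0, 0, 0], [0, 0, -0.495], -0.3], [[0, 0, 0], [0, 0, -0.495], -0.3], [[0, 0, 0], [0, 0, -0.495], -0.3], [[0, 0, 0], [0, 0, -0.495], -0.3], [[0, 0, 0], [0, 0, -0.495], -0.3], [[0, 0, 0], [0, 0, -0.495], -0.3], [[0, 0, 0], [0, 0, -0.495], -0.3], [[0, 0, 0], [0, 0, -0.495], -0.3], [[0, 0, 0], [0, 0, -0.495], -0.3]]}}

```text
clock: 16.3
position: [0.557, -0.203, 0.2377]
orientation: [-3.141, 0.0, 1.851]
ft_force: [-1.0, 0.7, -0.4]
width: 0.0558
finger_force: 0.0
```

```bash
python3 - <<'E'
from h import *
s=bot.observe();print(s['position'],s['orientation'],s['width'],s['joint_positions'].round(2))
jog((.557,-.2025,.172),rpy=(np.pi,0,1.852))
E
```

```text
[ 0.55697436 -0.20301169  0.23774935] [-3.14135633e+00  1.91941856e-04  1.85119454e+00] 0.05576731291643636 [-0.35  0.26  0.13  1.45 -0.    0.94]
shift [0.002 0.001 0.329]
turn [-0.  0. -0.]
```

>>> {"op": "jog_arm", "data": {"motion": [[[0, 0, 0.12], [0, 0, 0], -0.3], [[0, 0, 0.25], [0, 0, 0], -0.3], [[0, 0, 0.32], [0, 0, 0], -0.3], [[0, 0, 0.33], [0, 0, 0], -0.3], [[0, 0, 0.33], [0, 0, 0], 1], [[0, 0, 0.33], [0, 0, 0], 1], [[0, 0, 0.33], [0, 0, 0], 1], [[0, 0, 0.33], [0, 0, 0], 1], [[0, 0, 0.33], [0, 0, 0], 1]], "force": 40}}

```text
clock: 17.2
position: [0.5586, -0.2022, 0.1732]
orientation: [3.139, 0.002, 1.856]
ft_force: [2.6, 0.6, 4.5]
width: 0.0132
finger_force: 43.9
```

>>> {"op": "jog_arm", "data": {"motion": [[[0, 0, 0], [0, 0, -0.45], 1], [[0, 0, 0], [0, 0, -0.45], 1], [[0, 0, 0], [0, 0, -0.45], 1], [[0, 0, 0], [0, 0, -0.45], 1], [[0, 0, 0], [0, 0, -0.45], 1], [[0, 0, 0], [0, 0, -0.45], 1], [[0, 0, 0], [0, 0, -0.45], 1], [[0, 0, 0], [0, 0, -0.45], 1], [[0, 0, 0], [0, 0, -0.45], 1], [[0, 0, 0], [0, 0, -0.45], 1], [[0, 0, 0], [0, 0, -0.45], 1]]}}

```text
clock: 18.3
position: [0.5598, -0.2008, 0.1733]
orientation: [3.14, 0.006, -3.015]
ft_force: [8.2, 5.9, 5.0]
width: 0.0135
finger_force: 69.5
```

```bash
python3 - <<'E'
from h import *
s=bot.observe();print(s['position'],s['orientation'],s['width'],s['ft_torque'])
E
```

```text
[ 0.55976082 -0.20084531  0.17327151] [ 3.14040232  0.00574261 -3.01538929] 0.013549757212666973 [ 1.26830363 -1.45999622 -1.85089376]
```

>>> {"op": "jog_arm", "data": {"motion": [[[0, 0, 0], [0, 0, 0.015], 0.2], [[0, 0, 0], [0, 0, 0.015], -0.3], [[0, 0, 0], [0, 0, 0.015], -0.3], [[0, 0, -0.1], [0, 0, 0], -0.3], [[0, 0, -0.3], [0, 0, 0], -0.3], [[0, 0, -0.5], [0, 0, 0], -0.3], [[0, 0, -0.6], [0, 0, 0], -0.3], [[0, 0, -0.6], [0, 0, 0], -0.3]]}}

```text
clock: 19.1
position: [0.5583, -0.2025, 0.2953]
orientation: [-3.138, 0.004, -3.013]
ft_force: [0.4, 0.0, -0.0]
width: 0.0555
finger_force: 0.0
```

>>> {"op": "jog_arm", "data": {"motion": [[[0.1, 0.1, 0], [0, 0, 0.525], -0.3], [[0.1, 0.3, 0], [0, 0, 0.525], -0.3], [[0.1, 0.5, 0], [0, 0, 0.525], -0.3], [[0.1, 0.7, 0], [0, 0, 0.525], -0.3], [[0.1, 0.9, 0], [0, 0, 0.525], -0.3], [[0.1, 1, 0], [0, 0, 0.525], -0.3], [[0.1, 1, 0], [0, 0, 0.525], -0.3], [[0.1, 1, 0], [0, 0, 0.525], -0.3], [[0.1, 1, 0], [0, 0, 0.525], -0.3], [[0.1, 1, 0], [0, 0, 0.525], -0.3], [[0.1, 1, 0], [0, 0, 0.525], -0.3], [[0.1, 1, 0], [0, 0, 0.525], -0.3]]}}

```text
clock: 20.3
position: [0.5117, -0.0063, 0.2904]
orientation: [-3.139, 0.001, 1.62]
ft_force: [-1.2, -0.1, -1.2]
width: 0.0559
finger_force: 0.0
```

```bash
python3 - <<'E'
from h import *
s=bot.observe();print(s['position'],s['orientation'],s['width'],s['joint_positions'].round(2))
jog((.48,.13,.30),rpy=(np.pi,0,1.62))
im,d,c=grab('top')
for ce,a,p,k in blobs(im,d,c,*YEL,60):
    t=p[p[:,2]>.185]
    if len(t)>10: print('bar top',len(t),rect(t),np.percentile(t[:,2],[5,50,95]))
E
```

```text
[ 0.51171506 -0.00625898  0.29035976] [-3.13939793e+00  8.51239694e-04  1.61982720e+00] 0.05592198027214456 [-0.01  0.11  0.07  1.53 -0.    1.51]
shift [ 0.688 -0.125 -0.049]
turn [-0.001  0.    -0.   ]
```

>>> {"op": "jog_arm", "data": {"motion": [[[0.2, 0, 0], [0, 0, 0], -0.3], [[0.4, -0.1, 0], [0, 0, 0], -0.3], [[0.6, -0.1, 0], [0, 0, 0], -0.3], [[0.69, -0.12, 0], [0, 0, 0], -0.3], [[0.69, -0.12, 0], [0, 0, 0], -0.3], [[0.69, -0.12, 0], [0, 0, 0], -0.3]]}}

```text
clock: 20.95
position: [0.4812, 0.1304, 0.2911]
orientation: [-3.141, 0.001, 1.623]
ft_force: [0.5, -0.1, 0.0]
width: 0.0557
finger_force: 0.0
```

```bash
python3 - <<'E'
from h import *
s=bot.observe();print(s['position'])
im,d,c=grab('wrist'); cv2.imwrite('pics/w3.png',im); np.savez('w3.npz',im=im,d=d,K=c[0],k1=c[1],C=c[2])
show('red',im,d,c,*RED,100); show('blu',im,d,c,*BLU,100)
for ce,a,p,k in blobs(im,d,c,*RED,100):
    t=p[p[:,2]>.1]; 
    if len(t)>100: print('handle',len(t),rect(t),np.percentile(t[:,2],[5,50,95]).round(3), t.min(0).round(3),t.max(0).round(3))
hsv=cv2.cvtColor(im,cv2.COLOR_BGR2HSV);P=cloud(d,c)
k=(abs(P[...,2]-.124)<.008)&(hsv[...,1]<70)
n,L,st,ce=cv2.connectedComponentsWithStats(k.astype(np.uint8))
for i in range(1,n):
    if st[i,4]>200: print('flat',ce[i],st[i,4],rect(P[L==i]),np.median(P[L==i],0).round(3))
im,d,c=grab('top')
for ce,a,p,k in blobs(im,d,c,*YEL,60):
    t=p[p[:,2]>.185]
    if len(t)>10: print('bar top',len(t),rect(t),np.percentile(t[:,2],[5,50,95]))
E
```

```text
[0.48124596 0.13041231 0.29106398]
red [257.4, 107.9] 858 med [0.478, 0.202, 0.127] z5-95 [0.123, 0.129] rect [478.8, 206.2] [18.6, 80.5] 3.6
blu [75.3, 27.9] 3752 med [0.242, 0.286, 0.046] z5-95 [0.012, 0.093] rect [208.6, 298.6] [97.2, 101.4] 22.0
blu [298.9, 167.8] 3294 med [0.53, 0.131, 0.119] z5-95 [0.013, 0.147] rect [541.2, 114.7] [159.1, 83.9] 0.4
blu [425.8, 222.6] 1612 med [0.723, 0.06, 0.086] z5-95 [0.044, 0.118] rect [730.8, 55.5] [56.2, 21.2] 57.7
handle 847 ([477.9, 200.8], [14.9, 66.2], 2.8) [0.123 0.127 0.129] [0.469 0.167 0.12 ] [0.486 0.234 0.131]
flat [285.21824104 147.10912052] 614 ([513.8, 157.1], [78.1, 18.5], 1.6) [0.512 0.161 0.129]
flat [292.19411421 248.83648412] 10262 ([546.5, 5.2], [149.9, 198.7], 2.5) [0.526 0.037 0.125]
flat [447.32380952 236.27936508] 315 ([734.7, 52.8], [60.3, 28.7], 57.8) [0.726 0.061 0.127]
bar top 102 ([557.8, -201.4], [39.8, 15.1], 2.3) [0.18765981 0.19341898 0.19636261]
```

View pics/w3.png

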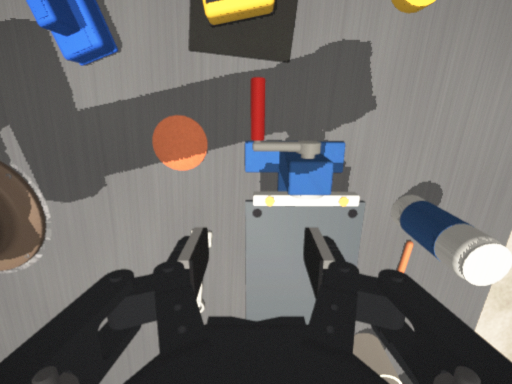

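>>> {"op": "jog_arm", "data": {"motion": [[[0.2, 0, 0], [0, 0, 0], -0.3], [[0.36, 0, 0.1], [0, 0, 0], -0.3], [[0.36, 0, 0.3], [0, 0, 0], -0.3], [[0.36, 0, 0.5], [0, 0, 0], -0.3], [[0.36, 0, 0.7], [0, 0, 0], -0.3], [[0.36, 0, 0.88], [0, 0, 0], -0.3], [[0.36, 0, 0.95], [0, 0, 0], -0.3], [[0.36, 0, 0.95], [0, 0, 0], -0.3]]}}

```text
clock: 21.85
position: [0.4765, 0.2004, 0.0988]
orientation: [-3.137, 0.003, 1.619]
ft_force: [-0.4, 0.3, -1.1]
width: 0.0554
finger_force: 0.0
```

>>> {"op": "jog_arm", "data": {"motion": [[[0, 0, 0], [0, 0, 0], 1], [[0, 0, 0], [0, 0, 0], 1], [[0, 0, 0], [0, 0, 0], 1], [[0, 0, 0], [0, 0, 0], 1], [[0, 0, 0], [0, 0, 0], 1], [[0, 0, 0], [0, 0, 0], 1]], "force": 50}}

```text
clock: 22.45
position: [0.4793, 0.2024, 0.103]
orientation: [3.138, 0.001, 1.62]
ft_force: [2.8, -1.2, 6.2]
width: 0.014
finger_force: 48.6
```

>>> {"op": "jog_arm", "data": {"motion": [[[0, 0.005, -0.052], [0, 0, 0], 1], [[0, 0.018, -0.103], [0, 0, 0], 1], [[0, 0.04, -0.15], [0, 0, 0], 1], [[0, 0.07, -0.193], [0, 0, 0], 1], [[0, 0.107, -0.23], [0, 0, 0], 1], [[0, 0.15, -0.26], [0, 0, 0], 1], [[0, 0.197, -0.282], [0, 0, 0], 1], [[0, 0.248, -0.295], [0, 0, 0], 1], [[0, 0.3, -0.3], [0, 0, 0], 1], [[0, 0.3, -0.3], [0, 0, 0], 1]]}}

```text
clock: 23.45
position: [0.5391, 0.2052, 0.1631]
orientation: [3.14, 0.001, 1.62]
ft_force: [-1.0, -1.5, 4.6]
width: 0.0141
finger_force: 51.0
```

```bash
python3 - <<'E'
from h import *
s=bot.observe();print(s['position'],s['orientation'],s['width'],s['ft_force'],s['ft_torque'])
E
```

```text
[0.53907406 0.20518834 0.16306815] [3.13993134e+00 7.57694246e-04 1.61965170e+00] 0.014081486460325572 [-0.95638298 -1.46170445  4.56249943] [-0.3699686  0.1032816  0.034753 ]
```

>>> {"op": "jog_arm", "data": {"motion": [[[0, 0.052, 0.005], [0, 0, 0], 1], [[0, 0.103, 0.018], [0, 0, 0], 1], [[0, 0.15, 0.04], [0, 0, 0], 1], [[0, 0.193, 0.07], [0, 0, 0], 1], [[0, 0.23, 0.107], [0, 0, 0], 1], [[0, 0.26, 0.15], [0, 0, 0], 1], [[0, 0.282, 0.197], [0, 0, 0], 1], [[0, 0.295, 0.248], [0, 0, 0], 1], [[0, 0.3, 0.3], [0, 0, 0], 1], [[0, 0.3, 0.32], [0, 0, 0], 1], [[0, 0.3, 0.32], [0, 0, 0], 1]]}}

```text
clock: 24.55
position: [0.5993, 0.208, 0.1028]
orientation: [3.135, 0.0, 1.62]
ft_force: [-7.3, -5.2, 22.2]
width: 0.0144
finger_force: 53.1
```

```bash
python3 - <<'E'
from h import *
s=bot.observe();print(s['position'],s['orientation'],s['width'],s['ft_force'],s['ft_torque'])
E
```

```text
[0.59932526 0.20803646 0.10277136] [3.13505640e+00 8.93244678e-05 1.61968829e+00] 0.014351375312107253 [-7.2692321  -5.24889493 22.18596568] [-0.87586821  1.27659672 -0.05193641]
```

>>> {"op": "jog_arm", "data": {"motion": [[[0, 0, 0], [0, 0, 0], -0.3], [[0, 0, 0], [0, 0, 0], -0.3], [[0, 0, 0], [0, 0, 0], -0.3], [[0, 0, -0.15], [0, 0, 0], -0.3], [[0, 0, -0.4], [0, 0, 0], -0.3], [[0, 0, -0.65], [0, 0, 0], -0.3], [[0, 0, -0.9], [0, 0, 0], -0.3], [[-0.2, -0.1, -1], [0, 0, 0], -0.3], [[-0.45, -0.2, -1], [0, 0, 0], -0.3], [[-0.7, -0.25, -1], [0, 0, 0], -0.3], [[-0.9, -0.25, -1], [0, 0, 0], -0.3], [[-0.9, -0.25, -1], [0, 0, 0], -0.3]]}}

```text
clock: 25.75
position: [0.5564, 0.0216, 0.2977]
orientation: [-3.142, 0.002, 1.614]
ft_force: [-0.1, -0.1, -0.2]
width: 0.0554
finger_force: 0.0
```

```bash
cat >> h.py <<'E'
def label(im,d,c):
    hsv=cv2.cvtColor(im,cv2.COLOR_BGR2HSV);P=cloud(d,c)
    k=((abs(P[...,2]-.124)<.012)&(hsv[...,1]<60)&(hsv[...,2]>165)).astype(np.uint8)
    k=cv2.morphologyEx(k,cv2.MORPH_CLOSE,np.ones((7,7)))
    n,L,st,ce=cv2.connectedComponentsWithStats(k)
    for i in range(1,n):
        if st[i,4]>150: print('white',ce[i].round(1),st[i,4],rect(P[L==i]),np.nanmedian(P[L==i],0).round(4))
E
python3 - <<'E'
from h import *
s=bot.observe();print(s['position'],s['orientation'])
im,d,c=grab('wrist'); cv2.imwrite('pics/w4.png',im); np.savez('w4.npz',im=im,d=d,K=c[0],k1=c[1],C=c[2])
label(im,d,c); show('red',im,d,c,*RED,100)
for ce,a,p,k in blobs(im,d,c,*YEL,60):
    t=p[p[:,2]>.185]
    if len(t)>10: print('bar top',len(t),rect(t))
im,d,c=grab('top'); np.savez('t4.npz',im=im,d=d,K=c[0],k1=c[1],C=c[2]); label(im,d,c); show('yel',im,d,c,*YEL,300)
E
```

```text
[0.55638644 0.02160202 0.29768582] [-3.14159083e+00  2.23996887e-03  1.61438270e+00]
white [265.7  38.3] 651 ([565.7, 162.3], [77.9, 13.3], 4.3) [0.5551 0.1633 0.1298]
white [248.7 103.7] 1124 ([542.8, 97.7], [127.7, 9.4], 5.0) [0.5439 0.0973 0.1294]
white [238.1 227.3] 1309 ([534.9, -58.2], [42.5, 56.9], 2.8) [ 0.5351 -0.0566  0.1255]
white [250.9 294.3] 767 ([554.6, -158.8], [129.9, 14.4], 4.0) [ 0.5559 -0.1566  0.1292]
red [304.1, 15.6] 471 med [0.597, 0.187, 0.127] z5-95 [0.123, 0.129] rect [598.2, 186.5] [15.2, 29.8] 2.4
red [213.6, 305.3] 483 med [0.49, -0.272, 0.023] z5-95 [0.005, 0.032] rect [525.2, -140.3] [348.5, 74.3] 74.7
red [156.4, 343.9] 106 med [0.373, -0.36, 0.03] z5-95 [0.015, 0.386] rect [440.9, -180.7] [468.9, 18.5] 69.9
red [376.1, 354.6] 421 med [0.817, -0.374, 0.024] z5-95 [0.008, 0.042] rect [717.8, -179.0] [55.3, 497.2] 26.2
white [245.4 173.1] 227 ([544.2, 95.6], [123.6, 10.0], 6.1) [0.5467 0.0974 0.1291]
white [ 21.2 376.8] 587 ([36.6, 608.2], [107.1, 26.4], 72.6) [0.0461 0.6044 0.1341]
yel [154.0, 131.7] 433 med [0.681, 0.37, 0.029] z5-95 [0.008, 0.033] rect [688.8, 377.7] [79.1, 61.9] 53.8
yel [155.9, 212.5] 719 med [0.446, 0.34, 0.048] z5-95 [0.003, 0.096] rect [447.6, 355.7] [100.9, 77.8] 12.9
```

View pics/w4.png

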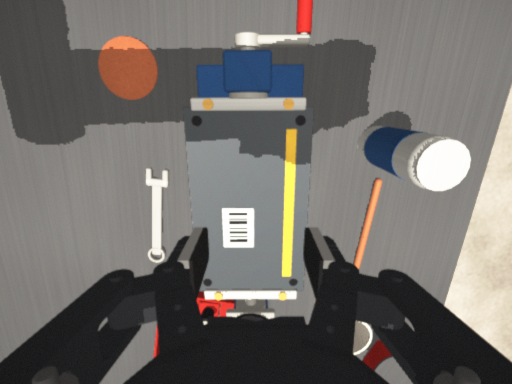

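>>> {"op": "jog_arm", "data": {"motion": [[[-0.2, 0, 0], [0, 0, -0.526], -0.3], [[-0.4, 0, 0], [0, 0, -0.526], -0.3], [[-0.6, 0, 0], [0, 0, -0.526], -0.3], [[-0.8, 0, 0], [0, 0, -0.526], -0.3], [[-1, -0.04, 0], [0, 0, -0.526], -0.3], [[-1, -0.04, 0], [0, 0, -0.526], -0.3], [[-1, -0.04, 0], [0, 0, -0.526], -0.3], [[-1, -0.04, 0], [0, 0, -0.526], -0.3], [[-1, -0.04, 0], [0, 0, -0.526], -0.3], [[-1, -0.04, 0], [0, 0, -0.526], -0.3], [[-1, -0.04, 0], [0, 0, -0.526], -0.3], [[-1, -0.04, 0], [0, 0, -0.526], -0.3]]}}

```text
clock: 27.05
position: [0.5592, -0.1727, 0.2972]
orientation: [-3.141, -0.001, -3.008]
ft_force: [0.8, -0.5, 0.4]
width: 0.0553
finger_force: 0.0
```

```bash
python3 - <<'E'
from h import *
s=bot.observe();print(s['position'],s['orientation'])
jog((.5578,-.2020,.172),rpy=(np.pi,0,-3.02))
E
```

```text
[ 0.5592073  -0.17268446  0.29720817] [-3.14135204e+00 -8.76825368e-04 -3.00790011e+00]
shift [ 0.026 -0.144  0.626]
turn [-0.    -0.     0.004]
```

>>> {"op": "jog_arm", "data": {"motion": [[[0.026, -0.144, 0.1], [0, 0, 0], -0.3], [[0.026, -0.144, 0.3], [0, 0, 0], -0.3], [[0.026, -0.144, 0.45], [0, 0, 0], -0.3], [[0.026, -0.144, 0.58], [0, 0, 0], -0.3], [[0.026, -0.144, 0.62], [0, 0, 0], -0.3], [[0.026, -0.144, 0.62], [0, 0, 0], -0.3], [[0.026, -0.144, 0.62], [0, 0, 0], 1], [[0.026, -0.144, 0.62], [0, 0, 0], 1], [[0.026, -0.144, 0.62], [0, 0, 0], 1], [[0.026, -0.144, 0.62], [0, 0, 0], 1], [[0.026, -0.144, 0.62], [0, 0, 0], 1]]}}

```text
clock: 28.15
position: [0.5577, -0.201, 0.1758]
orientation: [3.138, 0.003, -3.011]
ft_force: [-1.5, 9.6, 5.7]
width: 0.0137
finger_force: 48.4
```

>>> {"op": "jog_arm", "data": {"motion": [[[0, 0, 0], [0, 0, 0.455], 1], [[0, 0, 0], [0, 0, 0.455], 1], [[0, 0, 0], [0, 0, 0.455], 1], [[0, 0, 0], [0, 0, 0.455], 1], [[0, 0, 0], [0, 0, 0.455], 1], [[0, 0, 0], [0, 0, 0.455], 1], [[0, 0, 0], [0, 0, 0.455], 1], [[0, 0, 0], [0, 0, 0.455], 1], [[0, 0, 0], [0, 0, 0.455], 1], [[0, 0, 0], [0, 0, 0.455], 1], [[0, 0, 0], [0, 0, 0.455], 1]]}}

```text
clock: 29.25
position: [0.558, -0.2, 0.1758]
orientation: [3.137, -0.005, 1.843]
ft_force: [0.7, 12.8, 5.6]
width: 0.0128
finger_force: 48.6
```

```bash
python3 - <<'E'
from h import *
s=bot.observe();print(s['position'],s['orientation'],s['width'],s['ft_force'],s['ft_torque'])
E
```

```text
[ 0.5580074  -0.19997801  0.17578238] [ 3.13676834 -0.00454115  1.84322089] 0.012848387337266527 [ 0.74123973 12.83739706  5.59535129] [ 2.78481888  0.11959092 -0.00348841]
```

>>> {"op": "jog_arm", "data": {"motion": [[[0, 0, 0], [0, 0, 0], 0.2], [[0, 0, 0], [0, 0, 0], -0.3], [[0, 0, 0], [0, 0, 0], -0.3], [[0, 0, -0.1], [0, 0, 0], -0.3], [[0, 0, -0.3], [0, 0, 0], -0.3], [[0, 0, -0.5], [0, 0, 0], -0.3], [[0, 0, -0.6], [0, 0, 0], -0.3], [[0.2, 0, -0.6], [0, 0, 0], -0.3], [[0.45, 0, -0.6], [0, 0, 0], -0.3], [[0.7, 0, -0.6], [0, 0, 0], -0.3], [[0.9, 0.05, -0.6], [0, 0, 0], -0.3]]}}

```text
clock: 30.35
position: [0.5169, -0.026, 0.2944]
orientation: [3.141, 0.001, 1.842]
ft_force: [0.3, -0.7, -0.8]
width: 0.0557
finger_force: 0.0
```

>>> {"op": "jog_arm", "data": {"motion": [[[0.25, 0, 0], [0, 0, 0], -0.3], [[0.5, 0, 0], [0, 0, 0], -0.3], [[0.75, 0, 0], [0, 0, 0], -0.3], [[1, 0.05, 0], [0, 0, 0], -0.3], [[1, 0.05, 0], [0, 0, 0], -0.3], [[1, 0.05, 0], [0, 0, 0], -0.3]]}}

```text
clock: 30.95
position: [0.474, 0.169, 0.2934]
orientation: [-3.141, 0.001, 1.846]
ft_force: [1.1, -0.1, -0.3]
width: 0.0555
finger_force: 0.0
```

```bash
cat >> h.py <<'E'
def scan(im,d,c):
    for ce,a,p,k in blobs(im,d,c,*YEL,200):
        t=p[(p[:,2]>.04)&(p[:,2]<.058)]
        if len(t)>80: print('scanner top',ce,len(t),rect(t),np.median(t,0).round(4))
    hsv=cv2.cvtColor(im,cv2.COLOR_BGR2HSV);P=cloud(d,c)
    for lo,hi in ((.085,.106),):
        k=((P[...,2]>lo)&(P[...,2]<hi)&(hsv[...,2]<90)).astype(np.uint8)
        n,L,st,ce=cv2.connectedComponentsWithStats(k)
        for i in range(1,n):
            if st[i,4]>50: print('grip',ce[i].round(1),st[i,4],rect(P[L==i]),np.nanmedian(P[L==i],0).round(4))
    k=((P[...,2]>-.004)&(P[...,2]<.01)&(hsv[...,2]<60)).astype(np.uint8)
    n,L,st,ce=cv2.connectedComponentsWithStats(k)
    for i in range(1,n):
        if st[i,4]>400: print('mat?',ce[i].round(1),st[i,4],rect(P[L==i]),np.nanmedian(P[L==i],0).round(4))
E
python3 - <<'E'
from h import *
s=bot.observe();print(s['position'],s['orientation'])
im,d,c=grab('wrist'); cv2.imwrite('pics/w5.png',im); np.savez('w5.npz',im=im,d=d,K=c[0],k1=c[1],C=c[2])
scan(im,d,c)
im,d,c=grab('top'); cv2.imwrite('pics/t5.png',im); np.savez('t5.npz',im=im,d=d,K=c[0],k1=c[1],C=c[2])
for ce,a,p,k in blobs(im,d,c,*YEL,60):
    t=p[p[:,2]>.185]
    if len(t)>10: print('bar top',len(t),rect(t))
print('top');scan(im,d,c);label(im,d,c)
E
```

```text
[0.47398891 0.16896876 0.29342351] [-3.14109359e+00  1.30237568e-03  1.84563247e+00]
scanner top [277.   30.8] 1413 ([444.0, 343.4], [90.0, 54.3], 14.7) [0.4664 0.3368 0.0488]
grip [272.6  14.6] 432 ([442.8, 343.5], [43.0, 19.8], 15.9) [0.4436 0.3384 0.0953]
grip [287.6 189.9] 51 ([523.0, 147.6], [15.3, 1.6], 8.4) [0.5227 0.1478 0.0952]
grip [412.4 274. ] 123 ([743.3, 72.4], [25.7, 3.6], 10.8) [0.7416 0.0731 0.0949]
mat? [288.4  84.6] 826 ([481.9, 275.4], [98.5, 36.4], 20.1) [0.4962 0.2817 0.0044]
bar top 97 ([558.0, -200.8], [13.7, 41.0], 15.0)
top
scanner top [506.6 314.3] 128 ([202.8, -589.0], [22.6, 67.7], 85.2) [ 0.2061 -0.5851  0.0487]
grip [266.7 110.7] 59 ([729.2, 46.2], [54.6, 17.8], 86.3) [0.7239 0.0453 0.0953]
grip [482.4 194.8] 309 ([511.0, -517.9], [157.4, 9.6], 14.2) [ 0.5093 -0.5168  0.0957]
grip [ 51.3 375.4] 78 ([36.0, 557.2], [34.3, 12.8], 25.5) [0.0382 0.5548 0.0951]
white [345.3 171.9] 286 ([552.5, -159.0], [134.9, 16.6], 2.8) [ 0.5535 -0.1569  0.1288]
white [245.7 173.8] 309 ([544.6, 99.1], [128.7, 19.8], 3.4) [0.5421 0.0968 0.1289]
white [305.5 178. ] 400 ([535.8, -57.0], [44.0, 59.7], 1.1) [ 0.5362 -0.0558  0.1247]
white [ 21.3 376.9] 579 ([46.7, 603.8], [29.5, 102.8], 0.2) [0.0462 0.604  0.1341]
```

View pics/w5.png

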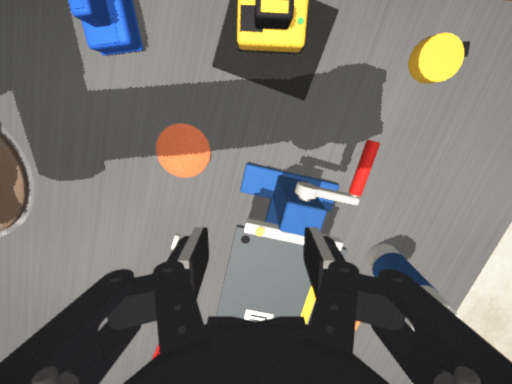

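>>> {"op": "jog_arm", "data": {"motion": [[[0.25, 0, 0], [0, 0, 0], -0.6], [[0.5, 0, 0], [0, 0, 0], -0.6], [[0.55, 0, 0], [0, 0, 0], -0.6], [[0.55, 0, 0], [0, 0, 0], -0.6], [[0.55, 0, 0], [0, 0, 0], -0.6]]}}

```text
clock: 31.55
position: [0.4452, 0.2725, 0.2934]
orientation: [-3.141, 0.001, 1.841]
ft_force: [-0.2, -0.5, -0.1]
width: 0.0682
finger_force: 0.0
```

```bash
python3 - <<'E'
from h import *
s=bot.observe();print(s['position'],s['orientation'])
im,d,c=grab('wrist'); cv2.imwrite('pics/w6.png',im); np.savez('w6.npz',im=im,d=d,K=c[0],k1=c[1],C=c[2])
scan(im,d,c)
print('top0');im,d,c=load('top0.npz')
hsv=cv2.cvtColor(im,cv2.COLOR_BGR2HSV);P=cloud(d,c)
k=((P[...,2]<.1)&(hsv[...,2]<75)&(abs(P[...,0]-.47)<.13)&(abs(P[...,1]-.33)<.14)).astype(np.uint8)
n,L,st,ce=cv2.connectedComponentsWithStats(k)
for i in range(1,n):
    if st[i,4]>100:
        cnt=cv2.findContours((L==i).astype(np.uint8),0,2)[0][0].reshape(-1,2)
        q=onplane(cnt,c,.004); print(ce[i],st[i,4],rect(q))
E
```

```text
[0.44518191 0.27246702 0.29341344] [-3.14109836e+00  1.45396177e-03  1.84131518e+00]
scanner top [273.7 108.4] 1524 ([442.5, 346.8], [90.0, 60.1], 13.2) [0.4532 0.342  0.049 ]
grip [375.   10.1] 59 ([525.6, 481.1], [2.3, 38.8], 78.0) [0.5272 0.4803 0.087 ]
grip [269.8 106.9] 352 ([442.3, 347.3], [43.0, 23.7], 15.4) [0.439  0.3468 0.0958]
grip [285.7 259.6] 90 ([524.5, 147.6], [19.1, 2.3], 6.5) [0.5232 0.1476 0.095 ]
grip [384.8 336.4] 150 ([720.4, 52.7], [27.2, 5.2], 74.4) [0.7203 0.0554 0.0956]
mat? [276.6 127.8] 3373 ([460.6, 320.7], [190.0, 101.0], 30.0) [0.4769 0.3083 0.0045]
top0
[162.78655835 216.71491876] 1354 ([451.8, 337.5], [127.0, 147.1], 86.8)
[162.11965812 208.70940171] 117 ([466.1, 344.0], [63.2, 24.7], 18.6)
```

View pics/w6.png

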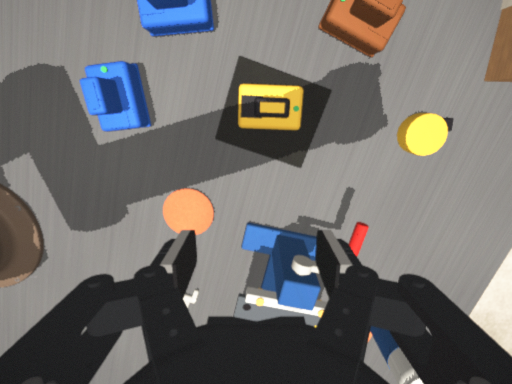

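```bash
python3 - <<'E'
from h import *
jog((.4424,.347,.2),rpy=(np.pi,0,-2.897))
im,d,c=load('w6.npz')
q=onplane([(240,57),(330,90),(302,167),(216,136)],c,.004);print(q.round(3),q.mean(0))
E
```

```text
shift [0.364 0.086 0.467]
turn [-0.     0.    -0.492]
[[0.382 0.404 0.004]
 [0.527 0.397 0.004]
 [0.523 0.271 0.004]
 [0.374 0.282 0.004]] [0.45151566 0.3383587  0.004     ]
```

>>> {"op": "jog_arm", "data": {"motion": [[[0.2, 0, 0.2], [0, 0, -0.492], -0.6], [[0.36, 0.09, 0.4], [0, 0, -0.492], -0.6], [[0.36, 0.09, 0.47], [0, 0, -0.492], -0.6], [[0.36, 0.09, 0.47], [0, 0, -0.492], -0.6], [[0.36, 0.09, 0.47], [0, 0, -0.492], -0.6], [[0.36, 0.09, 0.47], [0, 0, -0.492], -0.6], [[0.36, 0.09, 0.47], [0, 0, -0.492], -0.6], [[0.36, 0.09, 0.47], [0, 0, -0.492], -0.6], [[0.36, 0.09, 0.47], [0, 0, -0.492], -0.6], [[0.36, 0.09, 0.47], [0, 0, -0.492], -0.6], [[0.36, 0.09, 0.47], [0, 0, -0.492], -0.6], [[0.36, 0.09, 0.47], [0, 0, -0.492], -0.6]]}}

```text
clock: 32.8
position: [0.4435, 0.3465, 0.1996]
orientation: [-3.141, -0.0, -2.897]
ft_force: [-0.8, -0.3, -0.5]
width: 0.0681
finger_force: 0.0
```

```bash
python3 - <<'E'
from h import *
s=bot.observe();print(s['position'],s['orientation'])
jog((.4424,.347,.060),rpy=(np.pi,0,-2.897))
im,d,c=grab('wrist'); scan(im,d,c)
im,d,c=grab('scene'); show('sc',im,d,c,*YEL,100)
E
```

```text
[0.44347135 0.34646923 0.19956024] [-3.14065838e+00 -6.68137874e-05 -2.89714674e+00]
shift [0.005 0.005 0.698]
turn [-0. -0. -0.]
scanner top [257.9 171.9] 2156 ([442.9, 347.2], [89.4, 60.0], 12.9) [0.4381 0.3418 0.0489]
grip [258.2 183.7] 558 ([441.9, 347.4], [42.2, 22.6], 13.8) [0.4354 0.3447 0.0959]
grip [ 47.9 220.1] 354 ([531.6, 148.7], [32.7, 5.1], 7.3) [0.5269 0.1482 0.094 ]
mat? [255.3 153.1] 4162 ([450.0, 337.8], [129.2, 148.5], 86.9) [0.4107 0.3362 0.0044]
sc [298.1, 167.9] 411 med [0.459, 0.325, 0.041] z5-95 [0.016, 0.05] rect [448.4, 336.5] [99.6, 57.9] 27.7
sc [368.4, 190.8] 328 med [0.687, 0.361, 0.027] z5-95 [0.006, 0.031] rect [677.9, 388.8] [63.0, 104.8] 22.9
sc [278.0, 231.5] 304 med [0.599, -0.036, 0.123] z5-95 [0.121, 0.126] rect [598.3, -24.9] [14.9, 203.1] 2.9
sc [221.5, 254.7] 358 med [0.564, -0.207, 0.167] z5-95 [0.156, 0.194] rect [536.2, -180.2] [45.6, 106.5] 47.3
```

Confirmed at (0.4424, 0.3472); descend and grip.

>>> {"op": "jog_arm", "data": {"motion": [[[0.005, 0.005, 0.2], [0, 0, 0], -0.6], [[0.005, 0.005, 0.4], [0, 0, 0], -0.6], [[0.005, 0.005, 0.58], [0, 0, 0], -0.6], [[0.005, 0.005, 0.68], [0, 0, 0], -0.6], [[0.005, 0.005, 0.7], [0, 0, 0], -0.6], [[0.005, 0.005, 0.7], [0, 0, 0], -0.6], [[0.005, 0.005, 0.7], [0, 0, 0], 1], [[0.005, 0.005, 0.7], [0, 0, 0], 1], [[0.005, 0.005, 0.7], [0, 0, 0], 1], [[0.005, 0.005, 0.7], [0, 0, 0], 1], [[0.005, 0.005, 0.7], [0, 0, 0], 1]], "force": 90}}

```text
clock: 34.0
position: [0.4421, 0.3492, 0.0607]
orientation: [3.142, 0.002, -2.894]
ft_force: [0.7, -1.8, 6.8]
width: 0.0231
finger_force: 88.7
```

>>> {"op": "jog_arm", "data": {"motion": [[[0, 0, -0.05], [0, 0, 0], 1], [[0, 0, -0.15], [0, 0, 0], 1], [[0, 0, -0.3], [0, 0, 0], 1], [[0, 0, -0.45], [0, 0, 0], 1], [[0, 0, -0.6], [0, 0, 0], 1], [[0, 0, -0.75], [0, 0, 0], 1], [[0, 0, -0.88], [0, 0, 0], 1], [[0, 0, -0.95], [0, 0, 0], 1], [[0, 0, -0.95], [0, 0, 0], 1]]}}

```text
clock: 34.9
position: [0.4418, 0.3494, 0.2517]
orientation: [3.141, 0.003, -2.894]
ft_force: [0.4, 0.4, -3.5]
width: 0.0233
finger_force: 88.5
```

```bash
python3 - <<'E'
from h import *
s=bot.observe();print(s['position'],s['orientation'],s['width'],s['ft_force'])
jog((.535,-.0575,.27),rpy=(np.pi,0,-2.897))
im,d,c=grab('wrist'); show('sc',im,d,c,*YEL,300)
E
```

```text
[0.44182482 0.3493513  0.25172677] [ 3.14090879e+00  2.68244001e-03 -2.89437706e+00] 0.023252288531784487 [ 0.4272236   0.37574764 -3.49688443]
shift [ 0.046 -2.086 -0.093]
turn [0.    0.001 0.001]
sc [255.5, 186.3] 4160 med [0.411, 0.337, 0.239] z5-95 [0.214, 0.241] rect [445.1, 360.8] [104.0, 150.6] 1.6
sc [255.9, 276.8] 1519 med [0.441, 0.348, 0.288] z5-95 [0.287, 0.289] rect [442.4, 348.4] [32.1, 12.5] 13.5
```

>>> {"op": "jog_arm", "data": {"motion": [[[0, -0.05, -0.05], [0, 0, 0], 1], [[0.02, -0.15, -0.1], [0, 0, 0], 1], [[0.02, -0.3, -0.1], [0, 0, 0], 1], [[0.02, -0.45, -0.1], [0, 0, 0], 1], [[0.02, -0.6, -0.1], [0, 0, 0], 1], [[0.02, -0.75, -0.1], [0, 0, 0], 1], [[0.02, -0.88, -0.1], [0, 0, 0], 1], [[0.02, -1, -0.1], [0, 0, 0], 1]]}}

```text
clock: 35.75
position: [0.4859, 0.1519, 0.2688]
orientation: [-3.14, -0.002, -2.895]
ft_force: [0.4, -0.1, -2.6]
width: 0.0232
finger_force: 88.4
```

>>> {"op": "jog_arm", "data": {"motion": [[[0, -0.12, 0], [0, 0, 0], 1], [[0.02, -0.25, 0], [0, 0, 0], 1], [[0.02, -0.4, 0], [0, 0, 0], 1], [[0.02, -0.55, 0], [0, 0, 0], 1], [[0.02, -0.7, 0], [0, 0, 0], 1], [[0.02, -0.85, 0], [0, 0, 0], 1], [[0.02, -0.95, 0], [0, 0, 0], 1], [[0.02, -1, 0], [0, 0, 0], 1], [[0.02, -1, 0], [0, 0, 0], 1]]}}

```text
clock: 36.65
position: [0.531, -0.0421, 0.2689]
orientation: [-3.141, -0.002, -2.896]
ft_force: [-0.1, 1.0, -2.6]
width: 0.0228
finger_force: 88.5
```

```bash
python3 - <<'E'
from h import *
s=bot.observe();print(s['position'],s['orientation'],s['width'],s['ft_force'])
jog((.535,-.0575,.271),rpy=(np.pi,0,-2.897))
im,d,c=grab('wrist'); show('sc',im,d,c,*YEL,300)
E
```

```text
[ 0.53104107 -0.04207024  0.26891858] [-3.14133746e+00 -2.01092569e-03 -2.89649110e+00] 0.02280018366516395 [-0.11628462  0.99561418 -2.64465544]
shift [-0.   -0.08 -0.01]
turn [-0.    -0.001  0.   ]
sc [84.6, 175.3] 2071 med [0.551, -0.199, 0.172] z5-95 [0.16, 0.195] rect [558.8, -205.2] [45.3, 50.9] 33.0
sc [250.2, 189.5] 4544 med [0.503, -0.06, 0.257] z5-95 [0.125, 0.258] rect [545.0, -66.0] [104.5, 160.6] 21.1
sc [319.4, 246.0] 306 med [0.594, 0.052, 0.125] z5-95 [0.124, 0.126] rect [595.2, 51.1] [13.3, 41.9] 3.0
sc [255.8, 277.0] 1504 med [0.531, -0.043, 0.305] z5-95 [0.304, 0.306] rect [531.8, -43.0] [31.3, 12.4] 13.4
sc [461.9, 298.6] 1255 med [0.679, 0.362, 0.029] z5-95 [0.008, 0.031] rect [694.9, 386.0] [103.8, 62.0] 49.0
```

>>> {"op": "jog_arm", "data": {"motion": [[[0, -0.04, 0], [0, 0, 0], 1], [[0, -0.08, 0], [0, 0, 0], 1], [[0, -0.08, 0], [0, 0, 0], 1], [[0, -0.08, 0], [0, 0, 0], 1], [[0, -0.08, 0], [0, 0, 0], 1], [[0, -0.08, 0], [0, 0, 0], 1], [[0, -0.08, 0], [0, 0, 0], 1], [[0, -0.08, 0], [0, 0, 0], 1], [[0, -0.08, 0], [0, 0, 0], 1], [[0, -0.08, 0], [0, 0, 0], 1], [[0, -0.08, 0], [0, 0, 0], 1], [[0, -0.08, 0], [0, 0, 0], 1]]}}

```text
clock: 37.9
position: [0.5353, -0.0564, 0.2696]
orientation: [-3.141, -0.0, -2.894]
ft_force: [0.1, 0.5, -4.1]
width: 0.0229
finger_force: 88.4
```

>>> {"op": "jog_arm", "data": {"motion": [[[0, 0, 0], [0, 0, 0], 1], [[0, 0, 0], [0, 0, 0], 1], [[0, 0, 0], [0, 0, 0], 1], [[0, 0, 0], [0, 0, 0], 1], [[0, 0, 0], [0, 0, 0], 1], [[0, 0, 0], [0, 0, 0], 1], [[0, 0, 0], [0, 0, 0], 1], [[0, 0, 0], [0, 0, 0], 1], [[0, 0, 0], [0, 0, 0], 1], [[0, 0, 0], [0, 0, 0], 1], [[0, 0, 0], [0, 0, 0], 1], [[0, 0, 0], [0, 0, 0], 1]]}}

```text
clock: 39.1
position: [0.5353, -0.0564, 0.2696]
orientation: [-3.141, -0.0, -2.894]
ft_force: [-1.1, 0.7, -3.4]
width: 0.0229
finger_force: 88.4
```

>>> {"op": "jog_arm", "data": {"motion": [[[0, 0, 0], [0, 0, 0], 1], [[0, 0, 0], [0, 0, 0], 1], [[0, 0, 0], [0, 0, 0], 1], [[0, 0, 0], [0, 0, 0], 1], [[0, 0, 0], [0, 0, 0], 1], [[0, 0, 0], [0, 0, 0], 1]]}}

```text
clock: 39.7
position: [0.5353, -0.0564, 0.2696]
orientation: [-3.141, -0.0, -2.894]
ft_force: [-0.1, 0.7, -2.8]
width: 0.0227
finger_force: 88.4
```

```bash
python3 - <<'E'
from h import *
s=bot.observe();print(s['position'],s['orientation'],s['width'],s['ft_force'])
im,d,c=grab('wrist'); show('sc',im,d,c,*YEL,1000)
for n in ('top','scene'):
    im,d,c=grab(n); print(n);show('sc',im,d,c,*YEL,100);label(im,d,c)
    if n=='scene': cv2.imwrite('pics/s7.png',cv2.resize(im,(800,600)))
E
```

```text
[ 0.53534746 -0.05642708  0.26960594] [-3.14084935e+00 -4.73235217e-04 -2.89442576e+00] 0.022747967118031957 [-0.11523956  0.7345756  -2.79444756]
sc [100.6, 173.9] 2011 med [0.551, -0.199, 0.172] z5-95 [0.16, 0.195] rect [557.7, -204.3] [45.6, 47.7] 44.7
sc [252.1, 188.5] 4416 med [0.506, -0.073, 0.257] z5-95 [0.126, 0.259] rect [545.5, -73.6] [102.2, 141.5] 18.9
sc [255.8, 277.2] 1488 med [0.535, -0.058, 0.306] z5-95 [0.305, 0.307] rect [536.3, -57.3] [31.5, 12.4] 13.3
sc [469.7, 298.1] 1250 med [0.679, 0.362, 0.029] z5-95 [0.009, 0.031] rect [695.7, 385.4] [104.3, 61.9] 45.6
top
sc [154.0, 131.7] 431 med [0.682, 0.37, 0.029] z5-95 [0.008, 0.032] rect [688.5, 377.5] [79.2, 61.8] 55.4
sc [279.0, 153.6] 246 med [0.596, 0.015, 0.125] z5-95 [0.122, 0.367] rect [566.3, 17.1] [77.7, 106.3] 3.0
sc [307.5, 180.3] 235 med [0.503, -0.042, 0.256] z5-95 [0.23, 0.26] rect [464.9, -35.9] [51.4, 123.5] 73.9
sc [506.5, 314.3] 266 med [0.206, -0.585, 0.047] z5-95 [0.03, 0.067] rect [206.0, -593.7] [31.6, 73.8] 76.6
white [245.5 172.7] 294 ([544.5, 99.7], [128.0, 17.8], 1.7) [0.5448 0.0972 0.1289]
white [ 21.2 376.8] 588 ([45.1, 604.9], [105.6, 27.8], 85.4) [0.0462 0.6045 0.1342]
scene
sc [252.3, 192.9] 849 med [0.556, -0.079, 0.252] z5-95 [0.226, 0.258] rect [539.0, -59.6] [88.9, 61.2] 14.0
sc [368.4, 190.8] 327 med [0.687, 0.36, 0.027] z5-95 [0.007, 0.031] rect [676.8, 390.6] [62.6, 108.2] 22.5
sc [278.2, 231.2] 300 med [0.599, -0.033, 0.123] z5-95 [0.121, 0.125] rect [598.9, -25.2] [14.7, 202.3] 2.9
sc [221.5, 254.7] 358 med [0.564, -0.208, 0.168] z5-95 [0.157, 0.194] rect [536.9, -181.0] [45.8, 105.0] 47.5
white [290.6 194.3] 155 ([503.4, 145.4], [73.6, 222.9], 50.6) [0.5543 0.0988 0.1284]
white [250.8 226.5] 262 ([535.3, -56.1], [40.4, 57.4], 4.8) [ 0.5359 -0.0586  0.1243]
```

View pics/s7.png

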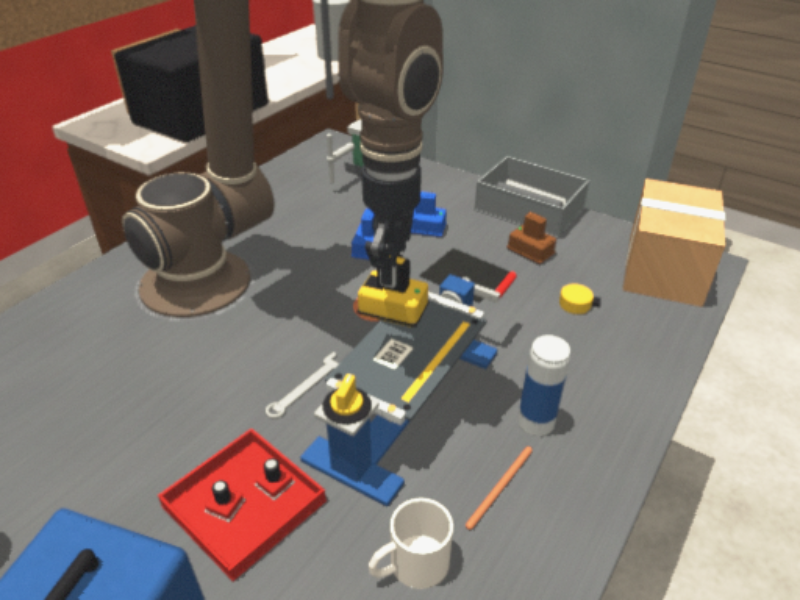

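>>> {"op": "jog_arm", "data": {"motion": [[[0, 0.05, 0], [0, 0, 0], 1], [[-0.02, 0.15, 0], [0, 0, 0], 1], [[-0.04, 0.3, 0], [0, 0, 0], 1], [[-0.04, 0.45, 0], [0, 0, 0], 1], [[-0.04, 0.6, 0], [0, 0, 0], 1], [[-0.04, 0.75, 0], [0, 0, 0], 1], [[-0.04, 0.88, 0], [0, 0, 0], 1], [[-0.04, 1, 0], [0, 0, 0], 1]]}}

```text
clock: 40.65
position: [0.4933, 0.1412, 0.2696]
orientation: [-3.141, -0.0, -2.894]
ft_force: [0.9, 0.6, -2.8]
width: 0.0232
finger_force: 88.7
```

>>> {"op": "jog_arm", "data": {"motion": [[[0, 0.12, 0], [0, 0, 0], 1], [[-0.04, 0.25, 0], [0, 0, 0], 1], [[-0.04, 0.4, 0], [0, 0, 0], 1], [[-0.04, 0.55, 0], [0, 0, 0], 1], [[-0.04, 0.7, 0], [0, 0, 0], 1], [[-0.04, 0.85, 0], [0, 0, 0], 1], [[-0.04, 0.95, 0], [0, 0, 0], 1], [[-0.04, 1, 0], [0, 0, 0], 1], [[-0.04, 1, 0], [0, 0, 0], 1]]}}

```text
clock: 41.55
position: [0.4524, 0.3364, 0.2691]
orientation: [-3.141, -0.001, -2.892]
ft_force: [-1.1, -0.6, -2.6]
width: 0.0229
finger_force: 88.6
```

```bash
python3 - <<'E'
from h import *
s=bot.observe();print(s['position'],s['orientation'],s['width'],s['ft_force'])
jog((.4515,.338,.061),rpy=(np.pi,0,-2.894))
im,d,c=grab('wrist'); show('sc',im,d,c,*YEL,1000)
E
```

```text
[0.452351   0.33642678 0.26905954] [-3.14072074e+00 -8.25890760e-04 -2.89236940e+00] 0.022894346557797877 [-1.14463948 -0.60382021 -2.60058323]
shift [1.00e-03 1.00e-02 1.04e+00]
turn [-0.    -0.     0.001]
sc [255.9, 186.4] 4134 med [0.421, 0.324, 0.257] z5-95 [0.231, 0.259] rect [448.7, 368.8] [155.5, 70.1] 68.6
sc [255.8, 276.8] 1515 med [0.452, 0.335, 0.305] z5-95 [0.304, 0.306] rect [453.1, 335.5] [31.9, 12.4] 13.4
```

>>> {"op": "jog_arm", "data": {"motion": [[[0, 0.01, 0.1], [0, 0, 0], 1], [[0, 0.01, 0.25], [0, 0, 0], 1], [[0, 0.01, 0.4], [0, 0, 0], 1], [[0, 0.01, 0.55], [0, 0, 0], 1], [[0, 0.01, 0.7], [0, 0, 0], 1], [[0, 0.01, 0.82], [0, 0, 0], 1], [[0, 0.01, 0.9], [0, 0, 0], 1], [[0, 0.01, 0.9], [0, 0, 0], 1]]}}

```text
clock: 42.4
position: [0.4514, 0.3348, 0.0869]
orientation: [-3.139, -0.005, -2.896]
ft_force: [-0.5, -0.3, -3.4]
width: 0.0229
finger_force: 88.5
```

>>> {"op": "jog_arm", "data": {"motion": [[[0, 0, 0.05], [0, 0, 0], 1], [[0, 0, 0.1], [0, 0, 0], 1], [[0, 0, 0.125], [0, 0, 0], 1], [[0, 0, 0.135], [0, 0, 0], 1], [[0, 0, 0.135], [0, 0, 0], 1], [[0, 0, 0.135], [0, 0, 0], 1]]}}

```text
clock: 43.0
position: [0.4526, 0.3373, 0.0627]
orientation: [-3.141, 0.0, -2.894]
ft_force: [-0.2, -0.2, -2.7]
width: 0.023
finger_force: 88.6
```

Still carrying its weight; lower a little more, then release and rise.

>>> {"op": "jog_arm", "data": {"motion": [[[0, 0, 0.005], [0, 0, 0], 1], [[0, 0, 0.009], [0, 0, 0], 1], [[0, 0, 0.009], [0, 0, 0], 1], [[0, 0, 0.009], [0, 0, 0], 0.4], [[0, 0, 0.009], [0, 0, 0], 0], [[0, 0, 0.009], [0, 0, 0], -0.3], [[0, 0, 0.009], [0, 0, 0], -0.3], [[0, 0, 0.009], [0, 0, 0], -0.3]]}}

```text
clock: 43.8
position: [0.4525, 0.3371, 0.0606]
orientation: [-3.141, -0.0, -2.894]
ft_force: [-1.0, -0.3, -0.1]
width: 0.0549
finger_force: 0.0
```

>>> {"op": "jog_arm", "data": {"motion": [[[0, 0, -0.1], [0, 0, 0], -0.3], [[0, 0, -0.3], [0, 0, 0], -0.3], [[0, 0, -0.5], [0, 0, 0], -0.3], [[0, 0, -0.7], [0, 0, 0], -0.3], [[0, 0, -0.9], [0, 0, 0], -0.3], [[0, 0, -1], [0, 0, 0], -0.3], [[0, 0, -1], [0, 0, 0], -0.3], [[0, 0, -1], [0, 0, 0], -0.3]]}}

```text
clock: 44.6
position: [0.4527, 0.3374, 0.2603]
orientation: [-3.141, -0.0, -2.894]
ft_force: [-0.0, -0.1, -0.9]
width: 0.0552
finger_force: 0.0
```

```bash
python3 - <<'E'
from h import *
s=bot.observe();print(s['position'],s['width'],s['ft_force'])
im,d,c=grab('wrist'); scan(im,d,c)
im,d,c=grab('top'); show('red',im,d,c,*RED,100)
for ce,a,p,k in blobs(im,d,c,*YEL,60):
    t=p[p[:,2]>.185]
    if len(t)>10: print('bar top',len(t),rect(t))
cv2.imwrite('pics/t8.png',cv2.resize(im,(800,600)))
E
```

```text
[0.45265656 0.33736481 0.26027621] 0.05522354889664846 [-0.04108662 -0.13749874 -0.90185728]
scanner top [255.7 163.1] 1627 ([453.5, 335.7], [89.7, 59.8], 13.2) [0.4515 0.3329 0.049 ]
grip [255.7 170.3] 339 ([452.3, 335.7], [41.5, 22.5], 14.6) [0.4449 0.3341 0.0957]
grip [ 92.3 193.3] 171 ([527.8, 148.1], [24.8, 3.0], 7.3) [0.5255 0.1481 0.0945]
grip [ 22.6 312.8] 538 ([734.2, 64.3], [49.8, 15.4], 36.4) [0.7275 0.0667 0.0962]
mat? [265.2 144.6] 3571 ([450.2, 337.8], [129.1, 148.8], 86.8) [0.4139 0.3543 0.0044]
red [455.8, 91.4] 282 med [0.804, -0.481, 0.067] z5-95 [0.056, 0.07] rect [805.9, -484.5] [65.9, 32.4] 72.1
red [420.9, 94.0] 114 med [0.808, -0.407, 0.026] z5-95 [0.011, 0.058] rect [816.0, -391.9] [71.6, 19.2] 78.7
red [204.4, 152.5] 155 med [0.598, 0.208, 0.126] z5-95 [-0.0, 0.129] rect [608.4, 219.7] [96.6, 37.0] 84.2
red [400.3, 214.3] 3753 med [0.461, -0.34, 0.006] z5-95 [0.002, 0.03] rect [461.2, -333.7] [173.0, 171.3] 81.5
bar top 95 ([558.1, -200.8], [13.9, 41.3], 14.7)
```

View pics/t8.png

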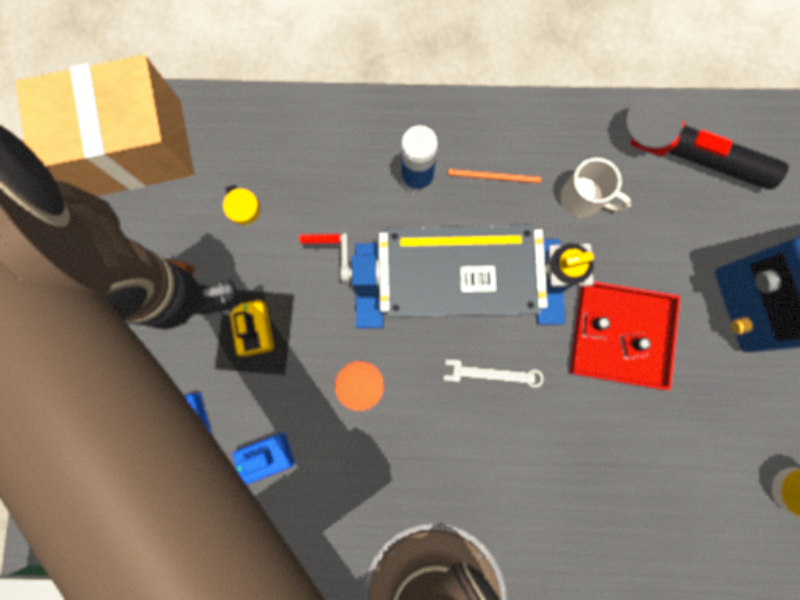

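The scanner stands centred on its mat at about (250,328), the label faces up at (478,278), the knob is back at its locked angle, and both weights are in the tray. Nothing touches the arm.

```bash
python3 -c "from cell import bot; print(bot.sign_off())"
```

```text
the job is handed in; nothing more can be done
None
```

The job is handed in (no verdict was shown): two weights in the tray, panel turned over and level, knob locked again, label scanned for over 2 s, and the scanner back on the middle of its mat.

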